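# Tighten the gasketed cover crosswise and put the test air on

## Task

The gasketed cover of the cast enclosure is only finger tight: give each of its four wing screws a quarter turn clockwise, all by the same amount and none overtightened, in cross order (one screw, then the one diagonally opposite, then the other two). Only when all four are tight, open the test-air valve fully by swinging its lever round until it lies along the pipe. Leave the other things on the bench where they are.

Things in the scene. Friction and masses are not known exactly. Their poses are not given: they have to be found in the camera images.
- cover_mid (a point): centre of the cover's top face, on the grey cast enclosure that is fixed to the bench: body 176 mm square with a 206 mm square flange, black gasket and 10 mm aluminium cover, cover top 86 mm above the bench, low 80 mm window ring (7 mm high) in its middle. x points away from the robot at yaw 0, y to the left, z up; the pipe with the ball valve leaves along -y, and an 82 mm thick reservoir lies 318 mm out along -y
- wings_1 (a point): near-left wing screw of the cover, at (-72, +72) mm from cover_mid in its x and y; its diagonal opposite is wing screw 3. Brass, 70 mm over its two wings. The point lies on the screw's vertical axis, 26 mm above the cover top; x runs along the wings (either may be used), z up. Each wing is an upright plate 8 mm thick from the 24 mm hub out to 35 mm from the axis, 13 to 39 mm above the cover. It can be pushed round by one wing with the fingertips or pinched across the wings
- wings_2 (a point): far-left wing screw of the cover, at (+72, +72) mm from cover_mid in its x and y; its diagonal opposite is wing screw 4. Brass, 70 mm over its two wings. The point lies on the screw's vertical axis, 26 mm above the cover top; x runs along the wings (either may be used), z up. Each wing is an upright plate 8 mm thick from the 24 mm hub out to 35 mm from the axis, 13 to 39 mm above the cover. It can be pushed round by one wing with the fingertips or pinched across the wings
- wings_3 (a point): far-right wing screw of the cover, at (+72, -72) mm from cover_mid in its x and y; its diagonal opposite is wing screw 1. Brass, 70 mm over its two wings. The point lies on the screw's vertical axis, 26 mm above the cover top; x runs along the wings (either may be used), z up. Each wing is an upright plate 8 mm thick from the 24 mm hub out to 35 mm from the axis, 13 to 39 mm above the cover. It can be pushed round by one wing with the fingertips or pinched across the wings
- wings_4 (a point): near-right wing screw of the cover, at (-72, -72) mm from cover_mid in its x and y; its diagonal opposite is wing screw 2. Brass, 70 mm over its two wings. The point lies on the screw's vertical axis, 26 mm above the cover top; x runs along the wings (either may be used), z up. Each wing is an upright plate 8 mm thick from the 24 mm hub out to 35 mm from the axis, 13 to 39 mm above the cover. It can be pushed round by one wing with the fingertips or pinched across the wings
- screw_1 (a joint): turn of wing screw 1 in rad: 0 finger tight as it starts, growing clockwise seen from above (tightening), 1.571 = a quarter turn. Stiff, rising from about 0.20 to 0.28 N m; it stays where it is left and has no stop at a quarter turn
- screw_2 (a joint): turn of wing screw 2 in rad: 0 finger tight as it starts, growing clockwise seen from above (tightening), 1.571 = a quarter turn. Stiff, rising from about 0.20 to 0.28 N m; it stays where it is left and has no stop at a quarter turn
- screw_3 (a joint): turn of wing screw 3 in rad: 0 finger tight as it starts, growing clockwise seen from above (tightening), 1.571 = a quarter turn. Stiff, rising from about 0.20 to 0.28 N m; it stays where it is left and has no stop at a quarter turn
- screw_4 (a joint): turn of wing screw 4 in rad: 0 finger tight as it starts, growing clockwise seen from above (tightening), 1.571 = a quarter turn. Stiff, rising from about 0.20 to 0.28 N m; it stays where it is left and has no stop at a quarter turn
- lever_pivot (a point): turning axis (vertical) of the ball valve's lever, 109 mm above the bench on the pipe beside the enclosure, 175 mm from cover_mid along its -y; x of this point runs opposite to the lever, so the lever points to its -x; z up
- lever_grip (a point): middle of the lever's black sleeve, 78 mm from the pivot: the sleeve is 66 mm long, 20 mm wide and 14 mm high, its middle 109 mm above the bench, free space below it down to the bench while shut, the pipe (top at 54 mm) below it when open
- valve_lever (a joint): lever angle in rad: 0 = shut, square across the pipe and pointing to the robot's side; grows anticlockwise seen from above to the stop at 1.571 = open, along the pipe and away from the enclosure. About 0.2 N m of friction; it stays where it is left
- wrench: bystander, not to be moved: open-ended steel wrench lying in front of the enclosure, 190 mm; origin at its underside
- regulator: bystander, not to be moved: filter-regulator lying on the bench beyond the pipe, 150 mm long, 52 mm high; origin at its underside
- air_cylinder: bystander, not to be moved: square air cylinder with rod, 230 mm, 54 mm high, left of the enclosure; origin at its underside
- stepper: bystander, not to be moved: black square motor 60 mm high, left of the enclosure; origin at its underside
- manifold: bystander, not to be moved: valve manifold 130 x 60 mm, 70 mm high, right of the reservoir; origin at its underside

How it is judged:
By the outcome, as a careful person would: the job done as asked, in the order asked, and still so for the second after the job is handed in, with the robot touching nothing.
It also fails if it takes over 70 s, if anything falls off the work surface, if the arm or the gripper's body presses on something with over 40 N, if the wrist force passes 120 N, or if a joint passes its speed limit or range.

## Robot

A 7-joint arm with a two-finger parallel gripper is mounted at the origin on the work surface. World frame = base frame: x ahead of the robot, y to its left, z up, the work surface at z = 0. Lengths are in mm, angles in rad, forces in N, time in s.
With the tool pointing down it reaches from about 400 to 875 mm from the base axis. Payload 4.4 kg.
Tool frame: the origin (TCP) lies at the very end of the fingers, on their centre line; the grasp point (between the pads) lies 19 mm behind it; z points along the fingers, x is the direction in which the jaws open and shut, and the axes are right-handed (so a half turn about z gives the same grasp; the last joint's range is limited). The gripper opens to 85 mm and grips with 20 to 120 N. Pads are 22 mm wide; open, the fingers measure 114 mm over their backs; the gripper's body (76 mm by 85 mm) begins 54 mm behind the grasp point. The pads swing forward as they close: fully open they stand 13 mm farther back than shut.
Start: joints at [-1.318, 0.628, 0.038, 1.517, -0.027, 0.996, -0.02], TCP at [203.703, 617.271, 207.113] pointing down, gripper open.
Joint ranges: [-3.06, 3.06], [-0.37, 2.12], [-1.25, 1.32], [0.18, 2.47], [-1.1, 4.24], [0.23, 1.98], [-2.94, 2.94]. Speed limits (rad/s): [2.57, 2.57, 3.14, 3.14, 3.14, 3.14, 3.14].

## Interface

Orientations are given as [roll, pitch, yaw] about the fixed x, y, z axes, in that order (R = Rz(yaw) Ry(pitch) Rx(roll)).
In Python, from cell import telemetry, get_image, get_calibration, ctrl gives the robot as it stands. The module is installed in compiled form; this text tells all that it offers.
- The arm moves only by the tool arm_command, never from a script. Its arguments are lists of equal length, an entry for each row: "rot": the turn, a rotation vector about the world's x, y, z in degrees, a list of three; "slide": the shift along the world's x, y, z in mm, a list of three; "gripper": the finger opening in mm, from 0 to 85.4. A call has 1 to 5 rows; each row shifts and turns the pose as measured when the row begins; what a row does not reach is not made up. A row lasts 1/12 s, in which the tool goes at most 41.7 mm and 7.16 degrees, less where a joint would pass 70% of its speed; a pose out of reach is approached as far as the arm can. A call with a gripper value outside its range is refused whole. The fingers move at their own pace and stop on an object; the grip force is fixed at half the most. Time passes only in rows, so rows that do not move let the fingers close. It gives the time, the measured TCP pose, the force and the opening at its end, in the units of the state.
- telemetry.read_state(): the state, without advancing time (a new reading comes with each control period).
- get_image(name): name is "scene" or "top"; returns (picture, depth): 420x560x3 uint8, red, green, blue; 420x560 float32, mm along the optical axis (not along the pixel's ray), 0 where there is no reading.
- get_calibration(name): a dict with "fx", "fy", "cx", "cy" (pixels), "xyz" and "attitude" of the camera in the world. Camera axes: x right, y up, looking along -z (the intrinsics and any distortion apply to the point x, -y, -z); pixel columns grow to the right and rows downward; lengths in mm; the calibration is good to about 2 mm. A picture is of the moment at which its call begins. get_calibration takes no time and is no camera call.
- ctrl.finish_job(): hands the job in, once; it reports no verdict.
The state is a dict: "clock": time; "qpos": joint angles; "qd": joint speeds; "tau": joint torques, N m; "eef_pos": TCP position; "tool_rot": TCP orientation; "force": force on the tool from outside, world axes, zero at the start; "torque": the same for the moment, N m; "width": finger opening in mm.
Only numpy, scipy, OpenCV 4.12 (cv2) and the standard library are available. Lean on these libraries where they do the work, as an engineer would, in place of code of your own. Each camera call takes 0.05 s, during which the arm holds its last target.

## Working session

There is one attempt and no reset: what is moved stays moved. The work goes in short steps, Python scripts to look and compute and a tool call to move; the robot and the scene stay as the last step left them, time stands still between calls to the robot, and variables do not carry over. Pictures are saved under pics/ and viewed, and the job is handed in when it is done.

Besides the shell and the picture viewer there is one more tool, called after "Call:" as name(argument=value, ...) on one line, values as JSON. arm_command: Moves the arm, as the interface text tells. Its arguments: {"type":"object","properties":{"rot":{"type":"array"},"slide":{"type":"array"},"gripper":{"type":"array"}},"required":["rot","slide","gripper"]}

```bash
mkdir -p pics; python3 - <<'E'
from cell import telemetry, get_image, get_calibration, ctrl
import cv2, numpy as np
print(telemetry.read_state())
for n in ("scene","top"):
    c=get_calibration(n); print(n,c)
    im,d=get_image(n)
    cv2.imwrite(f"pics/{n}0.png",im[...,::-1]); np.savez(f"{n}0.npz",im=im,d=d)
print(telemetry.read_state()["clock"])
E
```

```text
{'clock': 0.0, 'qpos': array([-1.31779449,  0.62932151,  0.03844539,  1.51839297, -0.02698515,
        0.99630256, -0.02001734]), 'qd': array([ 0.00031917, -0.00048555, -0.00020281,  0.00039431, -0.00028039,
       -0.00033544, -0.00035736]), 'tau': array([ 1.49327479e-04, -5.63412237e+01,  1.22614201e+00, -1.93449587e+01,
        1.09730568e-02,  1.04677887e-02, -1.42404573e-06]), 'eef_pos': array([203.49440075, 616.60448113, 206.19717443]), 'tool_rot': array([3.14155367e+00, 1.90586313e-03, 1.25198185e+00]), 'force': array([ 1.30375377, -0.06184407,  1.13507383]), 'torque': array([-0.0368772 , -0.02410432, -0.00064181]), 'width': 85.49831560996536}
scene {'fx': 449.3359666246631, 'fy': 449.3359666246631, 'cx': 271.0891631841141, 'cy': 209.64837315957013, 'xyz': array([ 931.84428643, -623.80318709, 1104.27351905]), 'attitude': array([0.60187237, 0.00530369, 0.55077331])}
top {'fx': 485.95764602543056, 'fy': 485.95764602543056, 'cx': 276.85083159336347, 'cy': 207.48180002569427, 'xyz': array([ 324.46621626,  -28.45011724, 1367.9963988 ]), 'attitude': array([ 1.65080779e-01, -9.61846704e-04, -1.57585418e+00])}
0.1
```

View pics/scene0.png

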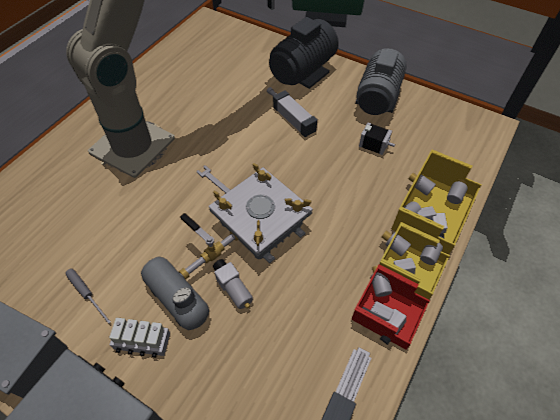

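View pics/top0.png

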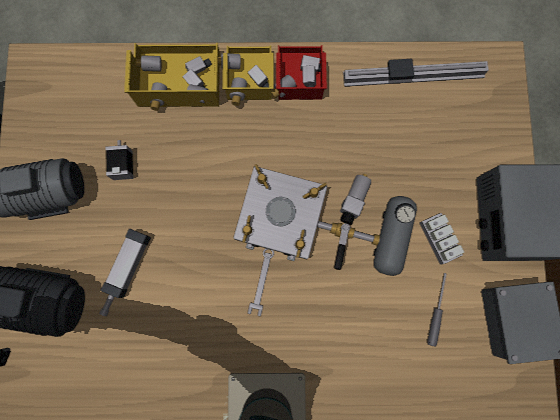

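```bash
cat > h.py <<'E'
import numpy as np, cv2
from scipy.spatial.transform import Rotation as R
from cell import get_calibration
def pts(name,d):
    c=get_calibration(name); v,u=np.mgrid[:420,:560]
    p=np.stack([(u-c['cx'])/c['fx']*d,-(v-c['cy'])/c['fy']*d,-d],-1)
    return p@R.from_euler('xyz',c['attitude']).as_matrix().T+c['xyz']
def proj(name,P):
    c=get_calibration(name); q=(np.atleast_2d(P)-c['xyz'])@R.from_euler('xyz',c['attitude']).as_matrix()
    return np.stack([c['cx']+c['fx']*q[:,0]/-q[:,2], c['cy']-c['fy']*q[:,1]/-q[:,2]],-1)
E
python3 - <<'E'
from h import *
z=np.load('top0.npz');im,d=z['im'],z['d']
P=pts('top',d)
print(P[210,281],P[330,200],P[300,340])
m=np.zeros((420,560),bool); m[150:270,220:340]=1
s=m&(abs(P[...,2]-86)<4)&(d>0)
rc=cv2.minAreaRect(P[s][:,:2].astype(np.float32)); print('cover',s.sum(),np.median(P[s][:,2]),rc)
ring=m&(abs(P[...,2]-93)<2.5); 
w=m&(P[...,2]>102)
n,l=cv2.connectedComponents(w.astype(np.uint8))
for i in range(1,n):
    q=P[l==i]
    if len(q)<8: continue
    c=q[:,:2].mean(0); e=np.linalg.svd(q[:,:2]-c)[2][0]; print(len(q),c.round(1),q[:,2].max().round(1),'ang',np.degrees(np.arctan2(e[1],e[0])).round(1))
cv2.imwrite('pics/topcrop0.png',cv2.resize(im[150:290,220:420,::-1],None,fx=4,fy=4,interpolation=cv2.INTER_CUBIC))
z=np.load('scene0.npz');cv2.imwrite('pics/scenecrop0.png',cv2.resize(z['im'][150:290,160:340,::-1],None,fx=4,fy=4,interpolation=cv2.INTER_CUBIC))
E
```

```text
[530.30628094 -41.76094877  91.28254856] [213.29375801 181.19706424   0.33529539] [ 2.92031443e+02 -2.04312936e+02 -7.16029370e-02]
cover 4173 86.00042484683627 ((527.8182983398438, -38.940574645996094), (205.79095458984375, 206.08633422851562), 74.45874786376953)
120 [613.6  11.1] 1368.0 ang -166.9
126 [ 576.6 -127.7] 130.2 ang 121.0
128 [471.5  45.7] 1368.0 ang -160.7
118 [438.9 -88.5] 130.0 ang 166.9
118 [ 400.6 -183.9] 1368.0 ang 153.0
```

View pics/topcrop0.png

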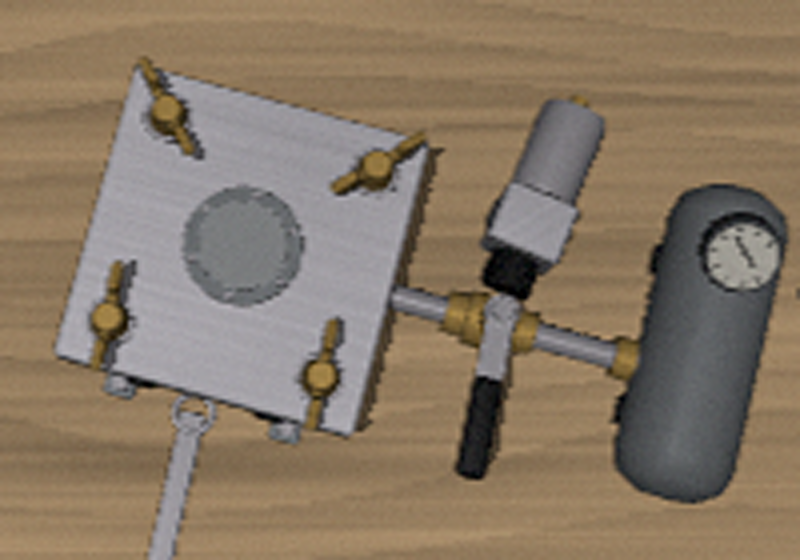

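View pics/scenecrop0.png

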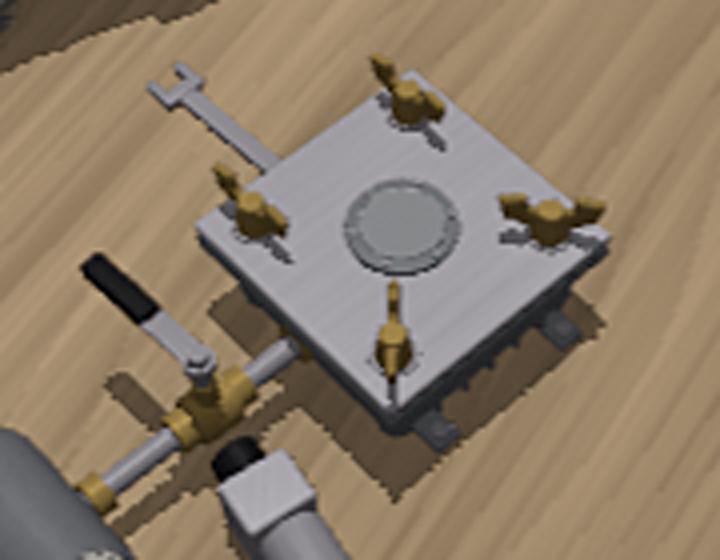

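```bash
python3 - <<'E'
from h import *
z=np.load('top0.npz');im,d=z['im'],z['d']
P=pts('top',d); P[d<=0]=np.nan
m=np.zeros((420,560),bool); m[150:270,220:440]=1
s=m&(abs(P[...,2]-86)<4); s[:,330:]=0
rc=cv2.minAreaRect(P[s][:,:2].astype(np.float32)); c=np.array(rc[0]); a=np.radians(rc[2]-90)
print(c,np.degrees(a))
ex=np.array([np.cos(a),np.sin(a)]);ey=np.array([-ex[1],ex[0]])
for k,(i,j) in enumerate([(-72,72),(72,72),(72,-72),(-72,-72)],1):
    p=c+i*ex+j*ey
    sel=m&(P[...,2]>100)&(P[...,2]<135)&(np.hypot(P[...,0]-p[0],P[...,1]-p[1])<45)
    q=P[sel]; cc=q[:,:2].mean(0)
    t=q[q[:,2]>120][:,:2]; e=np.linalg.svd(t-t.mean(0))[2][0]
    pr=(t-t.mean(0))@e
    print(k,'nominal',p.round(1),'cent',cc.round(1),t.mean(0).round(1),len(t),'zmax',q[:,2].max().round(1),'ang',np.degrees(np.arctan2(e[1],e[0])).round(1)%180,'ext',np.ptp(pr).round(1),'rel',(np.degrees(np.arctan2(e[1],e[0])-a)%180).round(1))
pv=c-175*ey; print('pivot nominal',pv,'grip nominal',pv-78*ex,'open',pv-78*ey)
sel=m&(P[...,2]>98)&(P[...,2]<125)&(np.hypot(P[...,0]-pv[0],P[...,1]-pv[1])<120)&(np.hypot(P[...,0]-pv[0],P[...,1]-pv[1])>40)
sel[:,:330]=0
q=P[sel]; q=q[(q[:,:2]-pv)@ex<0]
e=np.linalg.svd(q[:,:2]-q[:,:2].mean(0))[2][0]
print('lever',q.mean(0),np.degrees(np.arctan2(e[1],e[0]))%180, q[:,2].max())
for nm,b in {'wrench':(245,240,275,320),'reg':(335,170,375,225),'res':(370,190,420,280)}.items():
    mm=np.zeros((420,560),bool); mm[b[1]:b[3],b[0]:b[2]]=1
    hq=P[mm&(P[...,2]>(4 if nm=='wrench' else 20))]; print(nm,np.nanpercentile(hq,[1,50,99],axis=0).round(0).tolist())
E
```

```text
[527.81829834 -38.94057465] -15.541252136230467
1 nominal [477.7  49.7] cent [477.4  48.7] [475.7  49.8] 42 zmax 130.1 ang 167.3 ext 71.8 rel 2.9
2 nominal [616.5  11.1] cent [616.   11.4] [616.4  11.1] 41 zmax 129.4 ang 26.400000000000006 ext 72.1 rel 42.0
3 nominal [ 577.9 -127.6] cent [ 576.7 -127.6] [ 576.1 -125.6] 45 zmax 130.2 ang 121.6 ext 71.8 rel 137.2
4 nominal [439.2 -89. ] cent [438.8 -88.6] [438.4 -88.7] 47 zmax 130.0 ang 167.1 ext 71.0 rel 2.6
pivot nominal [ 480.93017965 -207.54218889] grip nominal [ 405.78203159 -186.64348456] open [ 460.03147532 -282.69033695]
lever [ 406.69590681 -190.37575098  114.56383348] 167.36622256896223 123.55927990209625
wrench [[251.0, -23.0, 4.0], [387.0, 17.0, 8.0], [451.0, 56.0, 90.0]]
reg [[497.0, -289.0, 24.0], [564.0, -246.0, 47.0], [637.0, -202.0, 59.0]]
res [[363.0, -401.0, 40.0], [461.0, -342.0, 79.0], [567.0, -290.0, 123.0]]
```

```bash
cat >> h.py <<'E'
C0=np.array([527.8,-38.9]); A=np.radians(-15.5)
EX=np.array([np.cos(A),np.sin(A)]);EY=np.array([-EX[1],EX[0]])
SC={k:C0+i*EX+j*EY for k,(i,j) in enumerate([(-72,72),(72,72),(72,-72),(-72,-72)],1)}
def wings(name,im,d):
    P=pts(name,d); P[d<=0]=np.nan
    hsv=cv2.cvtColor(im,cv2.COLOR_RGB2HSV); brass=(hsv[...,1]>100)&(hsv[...,0]>10)&(hsv[...,0]<30)
    out={}
    for k,p in SC.items():
        r=np.hypot(P[...,0]-p[0],P[...,1]-p[1])
        s=(P[...,2]>95)&(P[...,2]<132)&(r<44)&brass
        q=P[s][:,:2]; rr=r[s]; w=q[(rr>15)]
        # line fit through wings
        l=cv2.fitLine(w.astype(np.float32),cv2.DIST_HUBER,0,0.01,0.01).ravel()
        out[k]=(w.mean(0).round(1),q.mean(0).round(1),len(w),round(np.degrees(np.arctan2(l[1],l[0]))%180,1))
    return out
E
python3 - <<'E'
from h import *
print({k:v.round(1) for k,v in SC.items()})
for n in('scene','top'):
    z=np.load(n+'0.npz')
    for k,v in wings(n,z['im'],z['d']).items(): print(n,k,v)
E
```

```text
{1: array([477.7,  49.7]), 2: array([616.4,  11.2]), 3: array([ 577.9, -127.5]), 4: array([439.2, -89. ])}
scene 1 (array([482.3,  47.5]), array([480.7,  46.9]), 63, np.float32(166.9))
scene 2 (array([624.3,  11.3]), array([622.2,   9.2]), 91, np.float32(27.1))
scene 3 (array([ 585.1, -133. ]), array([ 582.9, -130.8]), 44, np.float32(122.6))
scene 4 (array([444. , -90.8]), array([442.4, -91.4]), 57, np.float32(166.1))
top 1 (array([476.1,  48.3]), array([476.4,  47.9]), 44, np.float32(168.0))
top 2 (array([616.9,  11. ]), array([615.9,  10.6]), 41, np.float32(26.1))
top 3 (array([ 577.4, -129.5]), array([ 576.3, -128.6]), 49, np.float32(121.2))
top 4 (array([437.2, -89.2]), array([438.2, -89.2]), 38, np.float32(166.6))
```

Call:
arm_command(rot=[[0, 0, -7], [0, 0, -7], [0, 0, -7], [0, 0, -7], [0, 0, -7]], slide=[[15, -35, 3], [15, -35, 3], [15, -35, 3], [15, -35, 3], [15, -35, 3]], gripper=[85, 85, 85, 85, 85])

```text
clock: 0.52
eef_pos: [271.7, 442.6, 217.2]
tool_rot: [-3.136, 0.003, 0.635]
force: [2.2, -0.3, -0.2]
width: 84.8
```

Call:
arm_command(rot=[[0, 0, -7], [0, 0, -7], [0, 0, -7], [0, 0, -7], [0, 0, -7]], slide=[[20, -36, 0], [20, -36, 0], [20, -36, 0], [20, -36, 0], [20, -36, 0]], gripper=[85, 85, 85, 85, 85])

```text
clock: 0.93
eef_pos: [369.5, 258.4, 217.4]
tool_rot: [-3.134, 0.004, 0.01]
force: [0.5, 0.2, 0.4]
width: 84.9
```

Call:
arm_command(rot=[[0, 0, -7], [0, 0, -7], [0, 0, 0], [0, 0, 0], [0, 0, 0]], slide=[[20, -38, 0], [20, -38, 0], [20, -38, 0], [20, -38, 0], [20, -38, 0]], gripper=[85, 85, 85, 85, 85])

```text
clock: 1.35
eef_pos: [464.1, 72.9, 217.2]
tool_rot: [-3.134, 0.005, -0.245]
force: [0.6, 0.2, 0.3]
width: 84.9
```

```bash
python3 -c "
from cell import telemetry
s=telemetry.read_state(); print(s['qpos'].round(3),s['eef_pos'],s['tool_rot'])"
```

```text
[-0.573  0.397  0.502  1.997 -0.271  0.813 -0.16 ] [464.06671806  72.92021432 217.2204412 ] [-3.13408137  0.00503512 -0.24512453]
```

Call:
arm_command(rot=[[-0.4, -0.3, 1.3], [0, 0, 0], [0, 0, 0], [0, 0, 0]], slide=[[13, -24, -20], [0, 0, -30], [0, 0, -15], [0, 0, 0]], gripper=[85, 85, 85, 85])

```text
clock: 1.68
eef_pos: [483.6, 35.0, 151.7]
tool_rot: [3.14, -0.013, -0.239]
force: [-0.3, 0.5, -0.2]
width: 85.2
```

```bash
cat > look.py <<'E'
import sys
from h import *
from cell import telemetry,get_image
t=sys.argv[1]
s=telemetry.read_state(); print('q',s['qpos'].round(2),'p',s['eef_pos'].round(1),'rot',np.degrees(s['tool_rot']).round(1),'F',s['force'].round(1),'T',s['torque'].round(2),'w',round(s['width'],1),'t',s['clock'])
r=[]
for n in ('scene','top'):
    im,d=get_image(n); np.savez(f'{n}{t}.npz',im=im,d=d)
    c=im[130:290,150:350] if n=='scene' else im[140:300,220:420]
    r.append(cv2.resize(c[...,::-1],(400,320),interpolation=cv2.INTER_CUBIC))
    try:
        for k,v in wings(n,im,d).items(): print(n,k,v)
    except Exception as e: print(e)
cv2.imwrite(f'pics/v{t}.png',np.hstack(r))
E
python3 look.py 1
```

```text
q [-0.44  0.51  0.44  2.05 -0.35  0.65 -0.01] p [483.6  35.  151.7] rot [179.9  -0.7 -13.7] F [-0.3  0.5 -0.2] T [-0.02  0.03  0.  ] w 85.2 t 1.6833
scene 1 (array([481.4,  47.8]), array([480.5,  47. ]), 63, np.float32(167.5))
scene 2 (array([624.5,  11.2]), array([622.3,   9.1]), 90, np.float32(26.2))
scene 3 (array([ 583.3, -130.5]), array([ 582.1, -129. ]), 45, np.float32(122.5))
scene 4 (array([446.9, -91.4]), array([443.1, -91.4]), 64, np.float32(167.3))
OpenCV(4.12.0) /io/opencv/modules/imgproc/src/linefit.cpp:50: error: (-215:Assertion failed) count > 0 in function 'fitLine2D_wods'
```

View pics/v1.png

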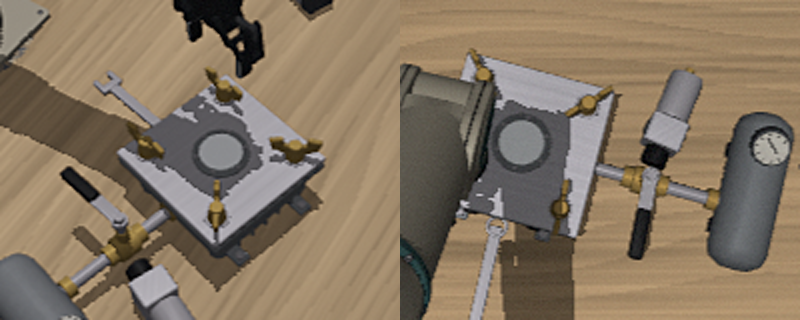

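```bash
python3 - <<'E'
from h import *
from cell import telemetry
s=telemetry.read_state(); print(s['eef_pos'],s['qd'].round(3))
for P in ([483.6,35,151.7],[478,49,112],[616,11,112],[577,-128,112]):
    p=proj('scene',[P])[0]; print(P,p,(p-[150,130])*2)
    p=proj('top',[P])[0]; print(P,p,(p-[220,140])*2)
z=np.load('scene1.npz'); d=z['d'];P=pts('scene',d)
for u,v in ((272,152),(275,160),(245,140),(262,175)): print(u,v,P[v,u].round(0))
E
```

```text
[484.52108127  36.11445628 153.7146562 ] [-0.025 -0.03   0.004 -0.02   0.001  0.005 -0.002]
[483.6, 35, 151.7] [259.41114596 167.2384681 ] [218.82229193  74.4769362 ]
[483.6, 35, 151.7] [250.91398538 224.6138008 ] [ 61.82797077 169.2276016 ]
[478, 49, 112] [260.76019386 172.2000691 ] [221.52038773  84.40013821]
[478, 49, 112] [246.31202898 228.75369474] [ 52.62405795 177.50738948]
[616, 11, 112] [296.31391382 202.07881403] [292.62782764 144.15762806]
[616, 11, 112] [260.93914975 176.90031406] [81.87829951 73.80062813]
[577, -128, 112] [256.54342622 233.0792813 ] [213.08685244 206.1585626 ]
[577, -128, 112] [313.68417307 191.09661737] [187.36834615 102.19323475]
272 152 [538.  13. 267.]
275 160 [549.  10. 245.]
245 140 [437.  41. 228.]
262 175 [486.  44. 110.]
```

```bash
python3 - <<'E'
from h import *
z=np.load('scene1.npz');cv2.imwrite('pics/s1full.png',cv2.resize(z['im'][0:220,120:400,::-1],None,fx=2.8,fy=2.7))
E
```

```text
(no output)
```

View pics/s1full.png

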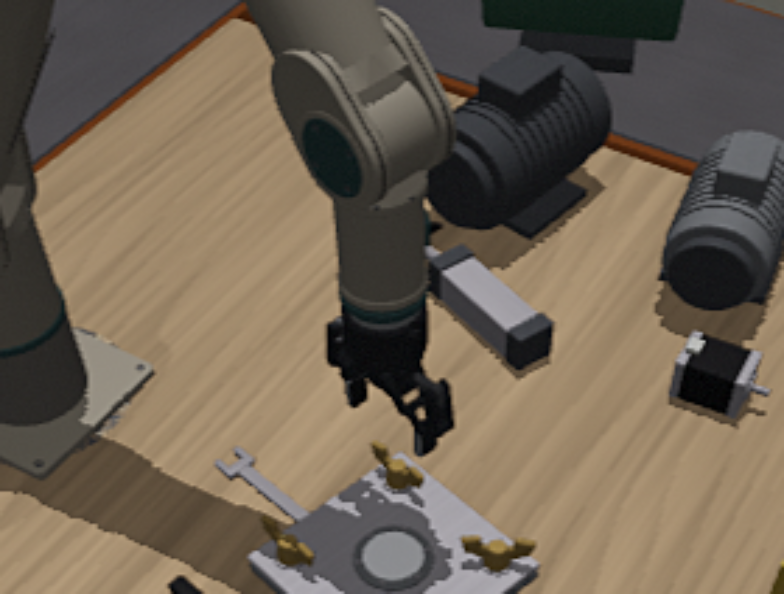

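```bash
python3 - <<'E'
from h import *
z=np.load('scene1.npz'); d=z['d'];P=pts('scene',d); im=z['im']
for v in range(150,169,2): print(v,P[v,272].round(0),im[v,272], d[v,272])
for x in ([535,22,165],[535,22,240],[430,47,165]): print(x,proj('scene',[x]).round(0))
E
```

```text
150 [540.  10. 279.] [ 8 10 12] 1102.3138
152 [538.  13. 267.] [0 0 0] 1114.243
154 [537.  14. 257.] [34 30 26] 1122.8434
156 [540.  10. 256.] [ 7  8 12] 1121.489
158 [535.  17. 238.] [12 14 14] 1140.7666
160 [537.  15. 233.] [11 11 13] 1143.558
162 [536.  17. 223.] [10 13 16] 1152.6111
164 [535.  19. 213.] [ 8  8 12] 1162.0781
166 [536.  16. 208.] [3 3 8] 1164.5317
168 [536.  17. 200.] [140 116  90] 1171.8542
[535, 22, 165] [[273. 175.]]
[535, 22, 240] [[273. 156.]]
[430, 47, 165] [[245. 154.]]
```

```bash
python3 look.py 2; python3 - <<'E'
from h import *
z=np.load('scene2.npz'); d=z['d'];P=pts('scene',d); im=z['im']
for u in (270,273,276):
  for v in range(160,182,2): print(u,v,P[v,u].round(0),im[v,u])
E
```

```text
q [-0.44  0.5   0.44  2.04 -0.34  0.65 -0.01] p [484.5  36.1 153.7] rot [-180.    -0.9  -13.6] F [-0.6 -0.  -0.4] T [-0.02  0.04  0.01] w 85.2 t 1.7833
scene 1 (array([481.2,  48.1]), array([480.2,  47.2]), 60, np.float32(168.2))
scene 2 (array([624.3,  11. ]), array([622.2,   8.9]), 91, np.float32(27.1))
scene 3 (array([ 583.2, -129.9]), array([ 582.2, -129.1]), 48, np.float32(122.2))
scene 4 (array([447. , -91.3]), array([443.4, -91.4]), 64, np.float32(166.6))
OpenCV(4.12.0) /io/opencv/modules/imgproc/src/linefit.cpp:50: error: (-215:Assertion failed) count > 0 in function 'fitLine2D_wods'

270 160 [530.  17. 228.] [29 32 33]
270 162 [529.  17. 219.] [47 48 50]
270 164 [530.  17. 212.] [47 48 49]
270 166 [529.  17. 203.] [40 42 46]
270 168 [530.  16. 197.] [82 74 66]
270 170 [447. 148.  -1.] [169 146 113]
270 172 [451. 142.  -1.] [156 132 102]
270 174 [493.  75.  86.] [160 157 161]
270 176 [512.  44. 122.] [138 110  53]
270 178 [513.  42. 116.] [54 45 25]
270 180 [513.  42. 106.] [138 134 137]
273 160 [538.  18. 231.] [12 11 14]
273 162 [537.  20. 221.] [8 5 9]
273 164 [536.  21. 211.] [13 14 19]
273 166 [537.  19. 206.] [15 13 13]
273 168 [450. 161.  -2.] [173 149 117]
273 170 [455. 154.  -1.] [159 136 107]
273 172 [460. 146.   0.] [155 133 103]
273 174 [464. 138.   1.] [153 130  97]
273 176 [504.  74.  85.] [165 162 166]
273 178 [508.  67.  86.] [166 163 170]
273 180 [512.  60.  86.] [166 162 169]
276 160 [552.  10. 248.] [0 1 4]
276 162 [539.  31. 212.] [99 83 63]
276 164 [540.  29. 206.] [90 76 56]
276 166 [455. 171.   1.] [168 144 112]
276 168 [459. 166.  -1.] [158 135 106]
276 170 [464. 157.   1.] [154 131 102]
276 172 [467. 151.  -0.] [166 143 114]
276 174 [472. 143.   1.] [169 145 114]
276 176 [477. 135.   2.] [169 145 112]
276 178 [516.  70.  88.] [160 151 149]
276 180 [520.  64.  87.] [165 162 169]
```

View pics/v2.png

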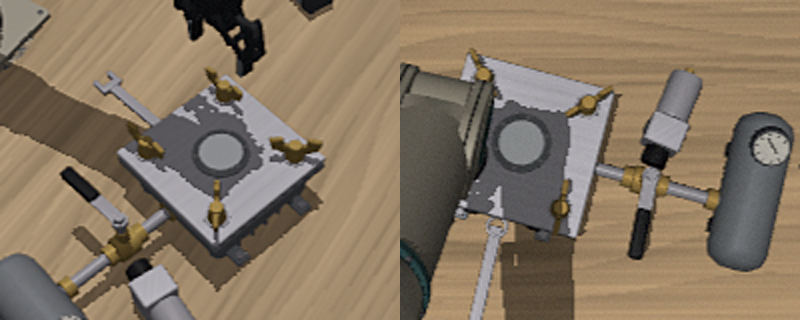

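```bash
python3 - <<'E'
from h import *
z=np.load('scene2.npz'); d=z['d'];P=pts('scene',d); im=z['im']
s=(P[...,2]>140)&(d>0)&(abs(P[...,0]-484)<110)&(abs(P[...,1]-36)<110)
q=P[s];t=q[:,:2]-[484.5,36.1]; a=np.radians(-13.6); jx=t@[np.cos(a),np.sin(a)]; jy=t@[-np.sin(a),np.cos(a)]
for lo in range(140,480,15):
    m=(q[:,2]>=lo)&(q[:,2]<lo+15)
    if m.sum(): print(lo,m.sum(),'jx',np.percentile(jx[m],[0,10,50,90,100]).round(0),'jy',np.percentile(jy[m],[0,50,100]).round(0))
E
```

```text
185 22 jx [-49. -44. -43.  49.  53.] jy [-10.  -4.   9.]
200 57 jx [-56. -45. -42.  55.  57.] jy [-10.  -4.  11.]
215 53 jx [-50. -46. -42.  55.  57.] jy [-12.  -4.  10.]
230 77 jx [-76. -65. -44.  67.  73.] jy [-12.  -8.  10.]
245 145 jx [-72. -64.  36.  71.  74.] jy [-16.  -8.  17.]
260 133 jx [-71. -62.  27.  69.  72.] jy [-18. -10.  14.]
275 155 jx [-70. -58.  29.  68.  70.] jy [-19.  -9.  12.]
290 140 jx [-70. -61.  40.  65.  68.] jy [-13.  -2.  13.]
305 107 jx [-24.  -3.  28.  35.  37.] jy [-36. -20.  23.]
320 140 jx [-21.  -4.  25.  34.  36.] jy [-38. -24.  23.]
335 155 jx [-26.  -4.  25.  33.  36.] jy [-37. -21.  25.]
350 150 jx [-30.  -9.  21.  31.  36.] jy [-36. -20.  30.]
365 135 jx [-28.  -7.  25.  34.  37.] jy [-37. -23.  29.]
380 178 jx [-32.  -9.  23.  33.  36.] jy [-37. -23.  31.]
395 160 jx [-24.  -7.  23.  32.  34.] jy [-36. -22.  24.]
410 167 jx [-22.  -2.  24.  32.  34.] jy [-36. -20.  29.]
425 194 jx [-24.  -4.  24.  31.  34.] jy [-35. -18.  43.]
440 187 jx [-22.  -6.  22.  31.  34.] jy [-36. -19.  36.]
455 171 jx [-25.  -8.  22.  31.  32.] jy [-35. -22.  20.]
470 154 jx [-16.  -1.  24.  33.  35.] jy [-38. -20.  26.]
```

Call:
arm_command(rot=[[0.2, 0.9, 0.9], [0, 0, 0], [0, 0, 0]], slide=[[-7, 13, 0], [0, 0, 0], [0, 0, 0]], gripper=[85, 85, 85])

```text
clock: 2.13
eef_pos: [479.1, 53.8, 157.4]
tool_rot: [-3.137, -0.004, -0.214]
force: [0.5, -0.4, 1.2]
width: 85.1
```

```bash
cat > st.py <<'E'
import numpy as np
from cell import telemetry
s=telemetry.read_state(); print('q',s['qpos'].round(2),'p',s['eef_pos'].round(1),'rot',np.degrees(s['tool_rot']).round(2),'F',s['force'].round(1),'T',s['torque'].round(2),'w',round(s['width'],1),'qd',abs(s['qd']).max().round(3))
E
python3 st.py
```

```text
q [-0.47  0.5   0.44  2.04 -0.34  0.67 -0.03] p [479.1  53.8 157.4] rot [-179.73   -0.21  -12.28] F [ 0.5 -0.4  1.2] T [-0.02  0.01  0.02] w 85.1 qd 0.037
```

Call:
arm_command(rot=[[0, 0.2, -0.4], [0, 0, 0], [0, 0, 0], [0, 0, 0]], slide=[[-1.5, -3.5, -10], [0, 0, -9], [0, 0, -4], [0, 0, 0]], gripper=[85, 85, 85, 85])

```text
clock: 2.47
eef_pos: [477.9, 52.0, 133.4]
tool_rot: [-3.136, -0.002, -0.218]
force: [-0.7, -0.4, 0.6]
width: 84.8
```

```bash
python3 look.py 3
```

```text
q [-0.45  0.53  0.41  2.07 -0.37  0.61  0.  ] p [477.9  52.  133.4] rot [-1.797e+02 -1.000e-01 -1.250e+01] F [-0.7 -0.4  0.6] T [-0.01 -0.06  0.01] w 84.8 t 2.4667
scene 1 (array([482. ,  47.6]), array([480.3,  47.1]), 62, np.float32(166.7))
scene 2 (array([624.3,  11.2]), array([622.2,   8.9]), 91, np.float32(26.5))
scene 3 (array([ 584.2, -132.5]), array([ 582.7, -130.8]), 42, np.float32(122.6))
scene 4 (array([445.7, -90.8]), array([443.1, -91.3]), 66, np.float32(167.4))
OpenCV(4.12.0) /io/opencv/modules/imgproc/src/linefit.cpp:50: error: (-215:Assertion failed) count > 0 in function 'fitLine2D_wods'
```

View pics/v3.png

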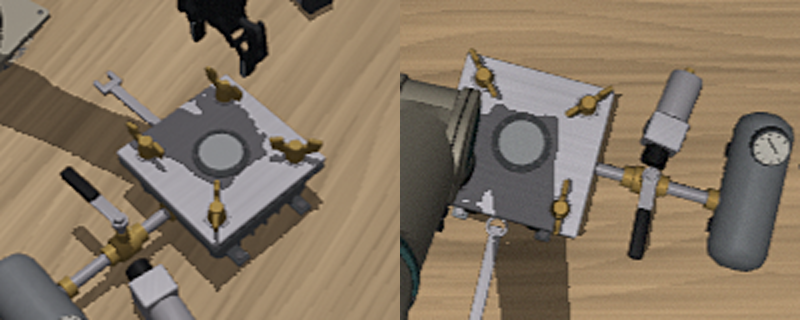

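```bash
cat > tip.py <<'E'
import sys
from h import *
z=np.load(f'scene{sys.argv[1]}.npz'); d=z['d'];P=pts('scene',d); im=z['im']
x,y,zz,yaw=map(float,sys.argv[2:6]); a=np.radians(yaw)
dark=(im.max(-1)<60)
s=(P[...,2]>zz-25)&(d>0)&(abs(P[...,0]-x)<90)&(abs(P[...,1]-y)<90)&dark
q=P[s];t=q[:,:2]-[x,y]; jx=t@[np.cos(a),np.sin(a)]; jy=t@[-np.sin(a),np.cos(a)]
for lo in np.arange(zz-25,zz+120,8):
    m=(q[:,2]>=lo)&(q[:,2]<lo+8)
    if m.sum(): print(round(lo-zz),m.sum(),'jx',np.percentile(jx[m],[0,10,50,90,100]).round(0),'jy',np.percentile(jy[m],[0,50,100]).round(0))
E
python3 tip.py 3 477.9 52 133.4 -12.5; python3 st.py
```

```text
-25 14 jx [-26. -19.  19.  33.  34.] jy [-9. -4. -2.]
-17 12 jx [-27. -24.   6.  37.  38.] jy [-6. -4. -2.]
31 1 jx [-45. -45. -45. -45. -45.] jy [-5. -5. -5.]
39 10 jx [-44. -44. -42.  49.  50.] jy [-9. -3.  5.]
47 25 jx [-48. -44. -41.  54.  57.] jy [-11.  -6.   8.]
55 29 jx [-55. -45.  46.  57.  57.] jy [-11.  -5.   8.]
63 28 jx [-56. -45. -40.  55.  56.] jy [-11.  -5.   9.]
71 19 jx [-50. -45. -42.  55.  56.] jy [-11.  -5.  10.]
79 20 jx [-61. -57.  46.  56.  71.] jy [-12. -10.  -5.]
87 89 jx [-73. -65.  46.  72.  76.] jy [-13.  -4.  12.]
95 53 jx [-72. -64.  33.  69.  73.] jy [-17.  -9.  13.]
103 66 jx [-69. -61.  29.  70.  73.] jy [-17. -10.   9.]
111 62 jx [-68. -59.  25.  71.  72.] jy [-18. -11.  11.]
119 68 jx [-68. -59.  24.  70.  71.] jy [-19. -11.  10.]
q [-0.45  0.53  0.41  2.07 -0.37  0.61  0.  ] p [478.3  51.9 134.1] rot [-1.7966e+02 -1.7000e-01 -1.2500e+01] F [ 0.2 -0.6  0.6] T [-0.02 -0.   -0.02] w 84.8 qd 0.011
```

Call:
arm_command(rot=[[0, 0.2, -0.2], [0, 0, 0], [0, 0, 0], [0, 0, 0]], slide=[[-0.5, -2.5, -8], [0, 0, -8], [0, 0, -4], [0, 0, 0]], gripper=[85, 85, 85, 85])

```text
clock: 2.9
eef_pos: [478.3, 48.5, 112.2]
tool_rot: [-3.137, -0.0, -0.223]
force: [0.5, -0.8, 0.1]
width: 85.1
```

```bash
python3 look.py 4 | grep q; python3 tip.py 4 478 49 112 -12.6; python3 st.py
```

```text
q [-0.42  0.57  0.38  2.08 -0.4   0.56  0.03] p [478.3  48.5 112.2] rot [-179.7   -0.   -12.8] F [ 0.5 -0.8  0.1] T [ 0.03 -0.   -0.04] w 85.1 t 2.9
-25 39 jx [ -7.   3.  50.  99. 106.] jy [-82. -46.  -2.]
-17 8 jx [-16. -12.  21.  62.  70.] jy [-55.  -1.   0.]
-9 13 jx [-23. -19.  16.  29.  33.] jy [-3. -1.  1.]
-1 13 jx [-28. -24.  22.  33.  36.] jy [-4. -1.  1.]
7 9 jx [-28. -25. -15.  36.  37.] jy [-4. -2.  0.]
39 12 jx [-44. -44. -42.  37.  49.] jy [-9. -4.  8.]
47 22 jx [-56. -46. -41.  55.  57.] jy [-11.  -5.   5.]
55 24 jx [-54. -43.  49.  57.  59.] jy [-11.  -6.   6.]
63 26 jx [-54. -43. -41.  54.  57.] jy [-12.  -5.  11.]
71 19 jx [-52. -45. -42.  54.  56.] jy [-12.  -6.  11.]
79 16 jx [-72. -57. -42.  55.  55.] jy [-13. -10.   3.]
87 76 jx [-72. -64.  46.  73.  76.] jy [-13.  -5.  10.]
95 61 jx [-69. -61.  35.  73.  77.] jy [-17.  -9.  12.]
103 63 jx [-70. -59.  27.  71.  73.] jy [-18. -10.   9.]
111 56 jx [-68. -59.  29.  72.  73.] jy [-18. -10.   7.]
119 64 jx [-67. -58.  21.  69.  72.] jy [-20. -11.   8.]
q [-0.42  0.57  0.38  2.08 -0.4   0.56  0.03] p [478.6  48.6 112.8] rot [-1.797e+02 -4.000e-02 -1.277e+01] F [ 0.2 -0.   0.4] T [ 0.02  0.03 -0.01] w 85.3 qd 0.011
```

View pics/v4.png

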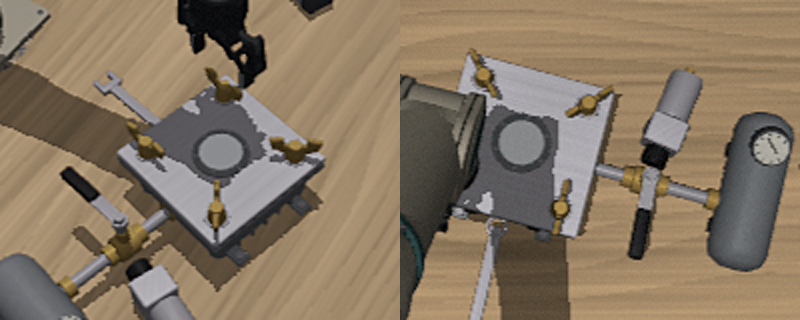

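Call:
arm_command(rot=[[0, 0, 0], [0, 0, 0], [0, 0, 0], [0, 0, 0]], slide=[[-0.5, 0, -7], [0, 0, -7], [0, 0, -4], [0, 0, 0]], gripper=[85, 85, 85, 85])

```text
clock: 3.33
eef_pos: [478.6, 48.8, 93.6]
tool_rot: [-3.136, -0.002, -0.223]
force: [-0.6, -0.5, -0.2]
width: 84.6
```

```bash
python3 look.py 5 | grep q; python3 tip.py 5 478 49 93 -12.6; python3 st.py
```

```text
q [-0.4   0.6   0.35  2.1  -0.42  0.51  0.05] p [478.6  48.8  93.6] rot [-1.797e+02 -1.000e-01 -1.280e+01] F [-0.6 -0.5 -0.2] T [ 0.03  0.   -0.01] w 84.6 t 3.3333
-9 19 jx [  2.  31.  60.  94. 102.] jy [-84. -48.  -4.]
-1 24 jx [-12.  -5.  41. 102. 105.] jy [-80. -41.   0.]
7 14 jx [-20. -14.  13.  23.  28.] jy [-6. -0.  1.]
15 12 jx [-27. -25.  20.  34.  34.] jy [-2. -1.  3.]
23 13 jx [-30. -25. -15.  29.  32.] jy [-3. -1.  3.]
31 3 jx [-15.  -6.  29.  35.  36.] jy [-3. -3.  4.]
39 10 jx [-46. -44. -42.  49.  50.] jy [-9. -4.  8.]
47 21 jx [-45. -43. -40.  54.  56.] jy [-12.  -6.   9.]
55 26 jx [-47. -44. -41.  56.  57.] jy [-10.  -5.   8.]
63 23 jx [-46. -44. -41.  56.  58.] jy [-12.  -6.  11.]
71 19 jx [-50. -44. -41.  55.  57.] jy [-10.  -6.  10.]
79 16 jx [-63. -58.   3.  57.  71.] jy [-11. -10.  -3.]
87 68 jx [-73. -63.  42.  73.  75.] jy [-14.  -4.   9.]
95 54 jx [-73. -63.  41.  72.  76.] jy [-16.  -9.  15.]
103 69 jx [-71. -60.  33.  70.  74.] jy [-18. -10.  10.]
111 55 jx [-67. -59.  28.  72.  73.] jy [-18. -11.  10.]
119 56 jx [-67. -57.  25.  70.  71.] jy [-18. -10.   9.]
q [-0.4   0.6   0.35  2.1  -0.42  0.51  0.05] p [479.   48.8  94.1] rot [-1.7965e+02 -1.7000e-01 -1.2760e+01] F [-1.  -0.7  0.3] T [-0.03  0.03  0.05] w 84.7 qd 0.009
```

View pics/v5.png

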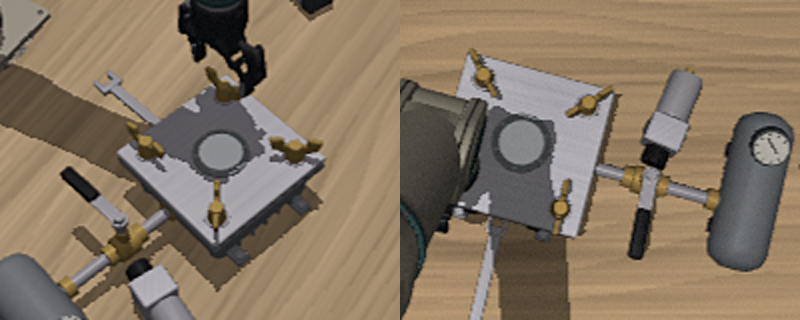

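Call:
arm_command(rot=[[0, 0, 0], [0, 0, 0], [0, 0, 0], [0, 0, 0]], slide=[[-0.8, 0.2, -7], [0, 0, -7], [0, 0, -5], [0, 0, 0]], gripper=[85, 85, 85, 85])

```text
clock: 3.77
eef_pos: [478.7, 49.2, 73.8]
tool_rot: [-3.135, -0.004, -0.222]
force: [-0.4, 0.2, 0.7]
width: 84.8
```

```bash
python3 st.py
```

```text
q [-0.37  0.63  0.32  2.11 -0.45  0.46  0.07] p [478.7  49.2  73.8] rot [-179.62   -0.26  -12.74] F [-0.4  0.2  0.7] T [ 0.    0.05 -0.01] w 84.8 qd 0.004
```

Call:
arm_command(rot=[[-0.3, 0.3, 0], [0, 0, 0], [0, 0, 0]], slide=[[-0.5, 0, -6], [0, 0, 0], [0, 0, 0]], gripper=[85, 80, 76])

```text
clock: 4.02
eef_pos: [477.9, 49.0, 66.6]
tool_rot: [3.141, 0.001, -0.223]
force: [0.2, -0.8, 0.2]
width: 76.4
```

```bash
python3 look.py 6 | grep q; python3 tip.py 6 478.5 49 68 -12.6; python3 st.py
```

```text
q [-0.38  0.65  0.32  2.11 -0.45  0.45  0.07] p [477.9  49.   66.6] rot [180.    0.  -12.8] F [ 0.2 -0.8  0.2] T [-0.01  0.   -0.  ] w 76.4 t 4.0167
15 14 jx [11. 25. 37. 91. 95.] jy [-83. -52.   7.]
23 25 jx [ -6.  12.  67.  97. 102.] jy [-67. -45.   0.]
31 16 jx [-41. -40. -13.  22.  39.] jy [-9. -1.  4.]
39 32 jx [-45. -40.  18.  47.  51.] jy [-9. -2. 10.]
47 34 jx [-45. -39. -15.  49.  52.] jy [-10.  -2.   9.]
55 22 jx [-51. -43. -37.  49.  52.] jy [-11.  -5.  10.]
63 17 jx [-41. -40. -37.  49.  54.] jy [-10.  -5.   9.]
71 19 jx [-59. -46. -39.  49.  52.] jy [-12.  -6.   8.]
79 46 jx [-68. -59.  -2.  65.  69.] jy [-13.  -8.  10.]
87 51 jx [-68. -62.  40.  68.  71.] jy [-15.  -6.  10.]
95 62 jx [-67. -37.  34.  67.  70.] jy [-16.  -9.  12.]
103 54 jx [-65. -59.  23.  69.  70.] jy [-16.  -9.  11.]
111 50 jx [-66. -56.  25.  69.  71.] jy [-16. -10.  10.]
119 58 jx [-66. -57.  22.  68.  69.] jy [-19. -10.  10.]
q [-0.38  0.65  0.32  2.11 -0.45  0.45  0.07] p [478.   49.1  66.8] rot [ 1.7998e+02  3.0000e-02 -1.2750e+01] F [-1.1 -0.5  0. ] T [0.   0.01 0.03] w 75.9 qd 0.005
```

View pics/v6.png

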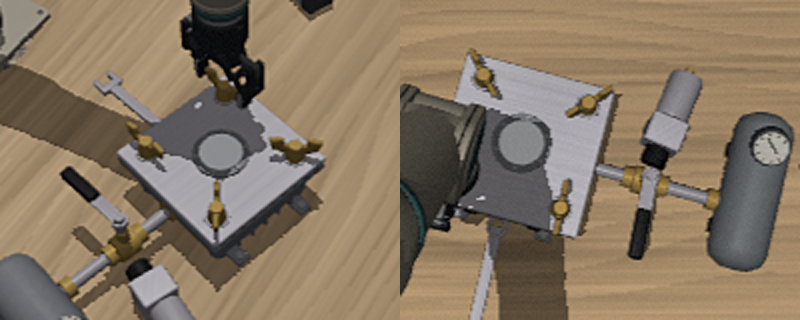

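Call:
arm_command(rot=[[0, 0, 0], [0, 0, 0]], slide=[[0, 0, 0], [0, 0, 0]], gripper=[71, 66])

```text
clock: 4.28
eef_pos: [480.3, 48.7, 68.0]
tool_rot: [-3.141, -0.004, -0.223]
force: [-0.8, -0.3, -0.2]
width: 68.6
```

```bash
python3 st.py
```

```text
q [-0.38  0.65  0.32  2.11 -0.45  0.45  0.07] p [480.3  48.7  68. ] rot [-179.97   -0.23  -12.78] F [-0.8 -0.3 -0.2] T [ 0.07  0.29 -0.01] w 68.6 qd 0.008
```

Call:
arm_command(rot=[[0, 0, 0], [0, 0, -4], [0, 0, -6]], slide=[[0, 0, 0], [0, 0, 0], [0, 0, 0]], gripper=[60, 60, 60])

```text
clock: 4.53
eef_pos: [480.2, 48.7, 68.1]
tool_rot: [-3.141, -0.004, -0.4]
force: [0.5, -0.4, -1.6]
width: 68.6
```

```bash
python3 st.py
```

```text
q [-0.41  0.65  0.37  2.11 -0.51  0.46 -0.05] p [480.2  48.7  68.1] rot [-179.95   -0.22  -22.91] F [ 0.5 -0.4 -1.6] T [-0.12 -0.08  0.15] w 68.6 qd 0.845
```

Call:
arm_command(rot=[[0, 0, -7], [0, 0, -7], [0, 0, -7], [0, 0, -7], [0, 0, -7]], slide=[[0, 0, 0], [0, 0, 0], [0, 0, 0], [0, 0, 0], [0, 0, 0]], gripper=[60, 60, 60, 60, 60])

```text
clock: 4.95
eef_pos: [479.9, 48.8, 68.1]
tool_rot: [-3.141, -0.004, -1.027]
force: [0.1, -0.0, -2.3]
width: 68.5
```

```bash
python3 st.py
```

```text
q [-0.52  0.69  0.54  2.11 -0.71  0.52 -0.47] p [479.9  48.8  68.1] rot [-179.95   -0.23  -58.85] F [ 0.1 -0.  -2.3] T [-0.18 -0.06  0.18] w 68.5 qd 1.037
```

Call:
arm_command(rot=[[0, 0, -7], [0, 0, -7], [0, 0, -7], [0, 0, -7], [0, 0, -7]], slide=[[0, 0, 0], [0, 0, 0], [0, 0, 0], [0, 0, 0], [0, 0, 0]], gripper=[60, 60, 60, 60, 60])

```text
clock: 5.37
eef_pos: [479.8, 49.0, 68.1]
tool_rot: [-3.141, -0.005, -1.652]
force: [0.3, -1.2, -2.4]
width: 68.8
```

```bash
python3 st.py
```

```text
q [-0.62  0.75  0.72  2.11 -0.88  0.61 -0.93] p [479.8  49.   68.1] rot [-179.95   -0.28  -94.66] F [ 0.3 -1.2 -2.4] T [-0.18 -0.09  0.27] w 68.8 qd 1.119
```

Call:
arm_command(rot=[[0, 0, -5.5], [0, 0, -1.2], [0, 0, 0]], slide=[[0, 0, 0], [0, 0, 0], [0, 0, 0]], gripper=[60, 60, 60])

```text
clock: 5.62
eef_pos: [479.8, 49.0, 68.0]
tool_rot: [-3.14, -0.006, -1.775]
force: [1.1, -1.8, 0.4]
width: 68.3
```

```bash
python3 st.py
```

```text
q [-0.65  0.76  0.75  2.11 -0.91  0.63 -1.02] p [479.8  49.   68. ] rot [-179.93   -0.36 -101.71] F [ 1.1 -1.8  0.4] T [ 0.03 -0.16 -0.1 ] w 68.3 qd 0.005
```

Call:
arm_command(rot=[[0, 0, -1.3], [0, 0, 0]], slide=[[0, 0, 0], [0, 0, 0]], gripper=[60, 60])

```text
clock: 5.78
eef_pos: [479.8, 49.0, 68.1]
tool_rot: [-3.14, -0.006, -1.796]
force: [1.0, -1.2, -1.5]
width: 68.3
```

```bash
python3 st.py
```

```text
q [-0.65  0.76  0.76  2.11 -0.91  0.64 -1.04] p [479.8  49.   68.1] rot [-179.93   -0.35 -102.91] F [ 1.  -1.2 -1.5] T [ 0.02 -0.14 -0.11] w 68.3 qd 0.029
```

Open and rise straight up.

Call:
arm_command(rot=[[0, 0, 0], [0, 0, 0], [0, 0, 0]], slide=[[0, 0, 0], [0, 0, 0], [0, 0, 0]], gripper=[85, 85, 85])

```text
clock: 6.03
eef_pos: [478.9, 49.7, 67.9]
tool_rot: [3.141, -0.005, -1.794]
force: [-0.4, -0.1, 0.0]
width: 84.5
```

```bash
python3 st.py
```

```text
q [-0.65  0.76  0.76  2.11 -0.91  0.64 -1.04] p [478.9  49.7  67.9] rot [ 179.95   -0.26 -102.81] F [-0.4 -0.1  0. ] T [-0.01 -0.    0.  ] w 84.5 qd 0.007
```

Call:
arm_command(rot=[[0, 0, 0], [0, 0, 0], [0, 0, 7], [0, 0, 7], [0, 0, 7]], slide=[[0, 0, 20], [0, 0, 25], [8, -15, 10], [17, -30, 0], [17, -30, 0]], gripper=[85, 85, 85, 85, 85])

```text
clock: 6.45
eef_pos: [516.0, -18.0, 123.5]
tool_rot: [3.13, -0.001, -1.412]
force: [0.7, -0.5, 0.3]
width: 85.1
```

```bash
python3 st.py
```

```text
q [-0.5   0.69  0.75  1.97 -0.67  0.76 -0.76] p [516.  -18.  123.5] rot [ 1.7935e+02 -6.0000e-02 -8.0920e+01] F [ 0.7 -0.5  0.3] T [-0.   -0.01  0.01] w 85.1 qd 1.528
```

Call:
arm_command(rot=[[0, 0, 7], [0, 0, 7], [0, 0, 6], [0, 0, 1], [0, 0, 0]], slide=[[17, -30, 0], [17, -30, 0], [13, -23, 0], [4, -6, 0], [0, 0, 0]], gripper=[85, 85, 85, 85, 85])

```text
clock: 6.87
eef_pos: [571.9, -119.0, 125.9]
tool_rot: [3.134, -0.007, -1.039]
force: [0.6, 0.5, 0.1]
width: 85.1
```

```bash
python3 look.py 7; python3 st.py
```

```text
q [-0.24  0.72  0.63  1.8  -0.56  0.81 -0.37] p [ 571.9 -119.   125.9] rot [179.6  -0.4 -59.6] F [0.6 0.5 0.1] T [-0.04 -0.01 -0.04] w 85.1 t 6.8667
OpenCV(4.12.0) /io/opencv/modules/imgproc/src/linefit.cpp:50: error: (-215:Assertion failed) count > 0 in function 'fitLine2D_wods'

OpenCV(4.12.0) /io/opencv/modules/imgproc/src/linefit.cpp:50: error: (-215:Assertion failed) count > 0 in function 'fitLine2D_wods'

q [-0.24  0.72  0.64  1.8  -0.56  0.81 -0.37] p [ 570.7 -116.8  125.6] rot [179.5   -0.31 -59.55] F [ 0.2  0.4 -0. ] T [ 0.04  0.02 -0.03] w 84.8 qd 0.039
```

View pics/v7.png

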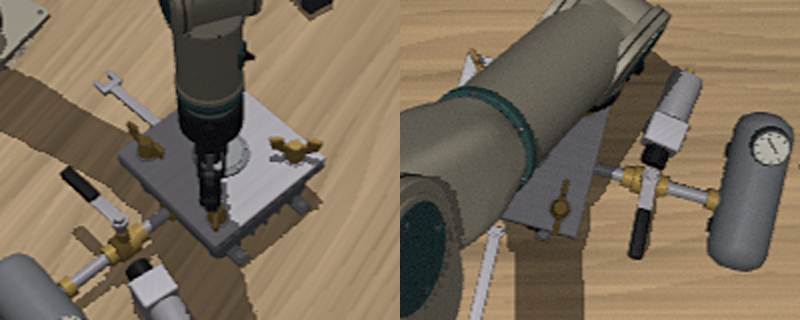

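Call:
arm_command(rot=[[0.5, -0.3, 1.3], [0, 0, 0], [0, 0, 0], [0, 0, 0]], slide=[[8, -10, -6], [0, 0, -6], [0, 0, 0], [0, 0, 0]], gripper=[85, 85, 85, 85])

```text
clock: 7.3
eef_pos: [576.0, -119.6, 112.1]
tool_rot: [3.141, 0.007, -1.014]
force: [0.8, 0.7, 0.3]
width: 85.1
```

```bash
python3 st.py
```

```text
q [-0.21  0.74  0.6   1.79 -0.57  0.8  -0.32] p [ 576.  -119.6  112.1] rot [179.96   0.39 -58.08] F [0.8 0.7 0.3] T [ 0.   -0.03  0.02] w 85.1 qd 0.03
```

Call:
arm_command(rot=[[-0.3, -0.2, 0], [0, 0, 0], [0, 0, 0]], slide=[[4, -8, -4], [0, 0, 0], [0, 0, 0]], gripper=[85, 85, 85])

```text
clock: 7.55
eef_pos: [579.3, -124.2, 107.4]
tool_rot: [3.14, 0.003, -1.011]
force: [-0.1, 0.2, 0.6]
width: 85.2
```

```bash
python3 look.py 8; python3 st.py; python3 tip.py 8 580 -128 110 -58
```

```text
q [-0.2   0.75  0.6   1.78 -0.57  0.79 -0.32] p [ 579.3 -124.2  107.4] rot [ 1.799e+02  1.000e-01 -5.790e+01] F [-0.1  0.2  0.6] T [-0.02 -0.01 -0.01] w 85.2 t 7.55
OpenCV(4.12.0) /io/opencv/modules/imgproc/src/linefit.cpp:50: error: (-215:Assertion failed) count > 0 in function 'fitLine2D_wods'

OpenCV(4.12.0) /io/opencv/modules/imgproc/src/linefit.cpp:50: error: (-215:Assertion failed) count > 0 in function 'fitLine2D_wods'

q [-0.2   0.75  0.6   1.78 -0.57  0.79 -0.32] p [ 579.4 -124.6  107.6] rot [ 1.7993e+02  1.2000e-01 -5.7910e+01] F [-0.2 -0.2 -0.9] T [-0.    0.02 -0.02] w 85.1 qd 0.004
-25 19 jx [-91. -86. -62.   4.  13.] jy [-30. -16.  77.]
-17 2 jx [-80. -70. -29.  12.  22.] jy [-118.  -73.  -27.]
-9 6 jx [23. 24. 26. 31. 32.] jy [-122. -117.    1.]
-1 1 jx [34. 34. 34. 34. 34.] jy [-1. -1. -1.]
7 1 jx [37. 37. 37. 37. 37.] jy [2. 2. 2.]
39 6 jx [44. 44. 48. 50. 51.] jy [-7.  2. 10.]
47 7 jx [49. 50. 52. 52. 52.] jy [-2.  3.  8.]
79 9 jx [64. 66. 68. 69. 70.] jy [-3.  4. 16.]
87 39 jx [57. 59. 66. 69. 70.] jy [-10.   4.  14.]
95 17 jx [26. 28. 67. 69. 70.] jy [-8. 12. 16.]
103 22 jx [28. 31. 66. 68. 69.] jy [-12.  -3.  16.]
111 46 jx [11. 22. 64. 67. 69.] jy [-12.   4.  19.]
119 47 jx [12. 14. 21. 66. 67.] jy [-16.  -2.  19.]
```

View pics/v8.png

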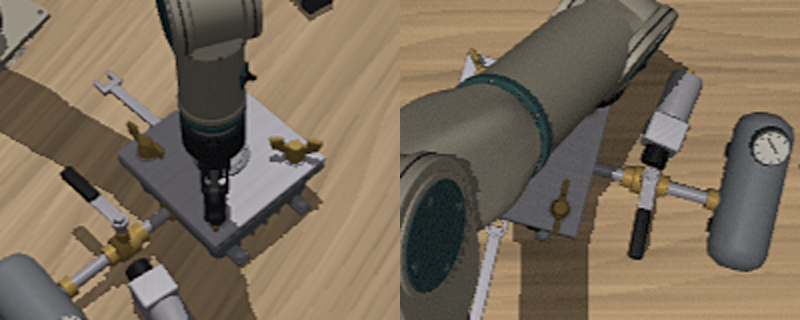

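Call:
arm_command(rot=[[0, 0, -0.3], [0, 0, 0], [0, 0, 0], [0, 0, 0]], slide=[[0.6, -4, -4], [0, 0, -8], [0, 0, -8], [0, 0, 0]], gripper=[85, 85, 85, 85])

```text
clock: 7.98
eef_pos: [580.4, -129.0, 86.3]
tool_rot: [3.141, 0.001, -1.017]
force: [-0.3, 0.3, 0.3]
width: 85.2
```

```bash
python3 st.py
```

```text
q [-0.18  0.78  0.58  1.79 -0.6   0.75 -0.3 ] p [ 580.4 -129.    86.3] rot [ 1.7998e+02  7.0000e-02 -5.8250e+01] F [-0.3  0.3  0.3] T [-0.02 -0.01  0.01] w 85.2 qd 0.007
```

Call:
arm_command(rot=[[0, 0, 0], [0, 0, 0], [0, 0, 0], [0, 0, 0]], slide=[[-0.3, 0.5, -8], [0, 0, -7], [0, 0, -3], [0, 0, 0]], gripper=[85, 85, 80, 75])

```text
clock: 8.32
eef_pos: [579.1, -128.3, 65.1]
tool_rot: [3.14, 0.003, -1.017]
force: [0.2, 0.7, 0.0]
width: 75.3
```

```bash
python3 st.py
```

```text
q [-0.16  0.81  0.55  1.81 -0.62  0.71 -0.28] p [ 579.1 -128.3   65.1] rot [ 1.7989e+02  1.7000e-01 -5.8280e+01] F [0.2 0.7 0. ] T [ 0.06 -0.01 -0.01] w 75.3 qd 0.008
```

Call:
arm_command(rot=[[0, 0, 0], [0, 0, 0], [0, 0, 0]], slide=[[0.5, 0, 0], [0, 0, 0], [0, 0, 0]], gripper=[70, 60, 60])

```text
clock: 8.57
eef_pos: [579.4, -128.5, 65.4]
tool_rot: [3.139, 0.003, -1.017]
force: [-0.4, -0.7, -5.0]
width: 68.7
```

```bash
python3 look.py 9 >/dev/null; python3 st.py
```

```text
q [-0.16  0.81  0.55  1.8  -0.62  0.71 -0.28] p [ 579.5 -128.6   65.4] rot [179.87   0.18 -58.29] F [-0.8  0.7  0.1] T [-0.05  0.03  0.01] w 68.4 qd 0.001
```

View pics/v9.png

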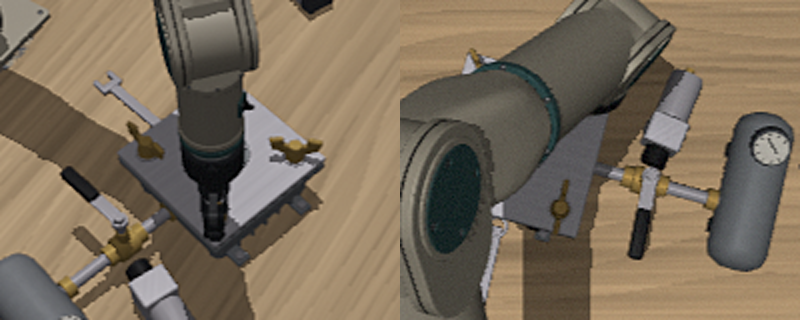

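Call:
arm_command(rot=[[0, 0, -4], [0, 0, -6], [0, 0, -7], [0, 0, -7], [0, 0, -7]], slide=[[0, 0, 0], [0, 0, 0], [0, 0, 0], [0, 0, 0], [0, 0, 0]], gripper=[60, 60, 60, 60, 60])

```text
clock: 9.08
eef_pos: [579.4, -128.1, 65.4]
tool_rot: [3.14, 0.004, -1.572]
force: [-0.5, 0.3, -2.0]
width: 68.5
```

```bash
python3 st.py
```

```text
q [-0.24  0.85  0.7   1.81 -0.77  0.78 -0.7 ] p [ 579.4 -128.1   65.4] rot [179.89   0.22 -90.05] F [-0.5  0.3 -2. ] T [-0.2   0.08  0.28] w 68.5 qd 1.158
```

Call:
arm_command(rot=[[0, 0, -7], [0, 0, -7], [0, 0, -7], [0, 0, -7], [0, 0, -7]], slide=[[0, 0, 0], [0, 0, 0], [0, 0, 0], [0, 0, 0], [0, 0, 0]], gripper=[60, 60, 60, 60, 60])

```text
clock: 9.5
eef_pos: [579.6, -127.7, 65.4]
tool_rot: [3.14, 0.003, -2.196]
force: [-0.7, -1.0, -2.4]
width: 68.5
```

```bash
python3 st.py
```

```text
q [-0.32  0.91  0.86  1.81 -0.91  0.87 -1.21] p [ 579.6 -127.7   65.4] rot [ 1.7990e+02  1.5000e-01 -1.2584e+02] F [-0.7 -1.  -2.4] T [-0.22  0.15  0.24] w 68.5 qd 1.225
```

Call:
arm_command(rot=[[0, 0, -7], [0, 0, -7], [0, 0, -5.5], [0, 0, -1.5], [0, 0, 0]], slide=[[0, 0, 0], [0, 0, 0], [0, 0, 0], [0, 0, 0], [0, 0, 0]], gripper=[60, 60, 60, 60, 60])

```text
clock: 9.92
eef_pos: [579.9, -127.6, 65.3]
tool_rot: [3.141, 0.0, -2.577]
force: [-0.5, -0.6, -0.3]
width: 68.5
```

```bash
python3 st.py
```

```text
q [-0.36  0.95  0.94  1.81 -0.98  0.92 -1.53] p [ 579.9 -127.6   65.3] rot [ 1.7999e+02  2.0000e-02 -1.4764e+02] F [-0.5 -0.6 -0.3] T [ 0.01  0.06 -0.12] w 68.5 qd 0.008
```

Call:
arm_command(rot=[[0, 0, -0.8], [0, 0, 0], [0, 0, 0], [0, 0, 0], [0, 0, 0]], slide=[[0, 0, 0], [0, 0, 0], [0, 0, 0], [0, 0, 0], [0, 0, 0]], gripper=[60, 60, 85, 85, 85])

```text
clock: 10.33
eef_pos: [580.3, -127.1, 65.4]
tool_rot: [3.141, 0.002, -2.589]
force: [0.3, 0.2, -0.0]
width: 84.9
```

```bash
python3 st.py
```

```text
q [-0.36  0.96  0.95  1.81 -0.98  0.92 -1.54] p [ 580.3 -127.1   65.4] rot [ 1.7996e+02  9.0000e-02 -1.4832e+02] F [ 0.3  0.2 -0. ] T [-0.   -0.    0.02] w 84.9 qd 0.006
```

Call:
arm_command(rot=[[0, 0, 0], [0, 0, 0], [0, 0, 7], [0, 0, 7], [0, 0, 7]], slide=[[0, 0, 20], [0, 0, 25], [0, 5, 10], [4, 15, 0], [4, 15, 0]], gripper=[85, 85, 85, 85, 85])

```text
clock: 10.75
eef_pos: [587.5, -95.8, 123.2]
tool_rot: [-3.139, -0.002, -2.216]
force: [-0.1, 0.3, 0.4]
width: 85.3
```

Call:
arm_command(rot=[[0, 0, 7], [0, 0, 7], [0, 0, 7], [0, 0, 7], [0, 0, 7]], slide=[[4, 15, 0], [4, 15, 0], [4, 15, 0], [4, 15, 0], [4, 15, 0]], gripper=[85, 85, 85, 85, 85])

```text
clock: 11.17
eef_pos: [609.7, -18.3, 126.1]
tool_rot: [-3.134, -0.0, -1.59]
force: [0.7, -0.3, -0.5]
width: 84.9
```

```bash
python3 st.py
```

```text
q [-0.47  0.8   0.79  1.73 -0.7   0.9  -0.97] p [609.7 -18.3 126.1] rot [-1.7954e+02 -3.0000e-02 -9.1080e+01] F [ 0.7 -0.3 -0.5] T [-0.    0.05  0.05] w 84.9 qd 0.881
```

Call:
arm_command(rot=[[0, 0, 7], [0, 0, 7], [0, 0, 7], [0, 0, 7], [0, 0, 7]], slide=[[3, 10, 0], [2, 6, 0], [0, 0, 0], [0, 0, 0], [0, 0, 0]], gripper=[85, 85, 85, 85, 85])

```text
clock: 11.58
eef_pos: [617.0, 5.6, 127.0]
tool_rot: [-3.129, 0.002, -0.964]
force: [0.0, -0.1, -0.2]
width: 84.6
```

Call:
arm_command(rot=[[0, 0, 7], [0, 0, 7], [0, 0, 7], [0, 0, 7], [0, 0, 7]], slide=[[0, 0, 0], [0, 0, 0], [0, 0, 0], [0, 0, 0], [0, 0, 0]], gripper=[85, 85, 85, 85, 85])

```text
clock: 12.0
eef_pos: [617.8, 5.6, 128.6]
tool_rot: [-3.127, -0.0, -0.34]
force: [0.2, 0.9, 0.0]
width: 84.9
```

```bash
python3 st.py
```

```text
q [-0.31  0.71  0.45  1.7  -0.42  0.82 -0.02] p [617.8   5.6 128.6] rot [-179.19   -0.    -19.48] F [0.2 0.9 0. ] T [-0.07  0.01  0.  ] w 84.9 qd 1.158
```

Call:
arm_command(rot=[[0, 0, 7], [0, 0, 7], [0, 0, 7], [0, 0, 7], [0, 0, 7]], slide=[[0, 3, 0], [0, 0, 0], [0, 0, 0], [0, 0, 0], [0, 0, 0]], gripper=[85, 85, 85, 85, 85])

```text
clock: 12.42
eef_pos: [618.5, 7.4, 130.3]
tool_rot: [-3.128, -0.003, 0.285]
force: [-0.5, 0.5, -0.7]
width: 84.8
```

Call:
arm_command(rot=[[0, 0, 7], [-0.7, -0.3, 1.5], [0, 0, 0], [0, 0, 0]], slide=[[0, 0, 0], [0, 0, -8], [0, 0, -5], [0, 0, 0]], gripper=[85, 85, 85, 85])

```text
clock: 12.75
eef_pos: [619.6, 5.7, 118.5]
tool_rot: [3.141, -0.006, 0.44]
force: [-0.5, 0.4, 0.1]
width: 85.1
```

```bash
python3 look.py a; python3 st.py
```

```text
q [-0.19  0.7   0.23  1.7  -0.22  0.76  0.58] p [619.6   5.7 118.5] rot [179.9  -0.3  25.2] F [-0.5  0.4  0.1] T [-0.02  0.03  0.02] w 85.1 t 12.75
scene 1 (array([483.3,  49.1]), array([483.7,  48. ]), 76, np.float32(78.5))
scene 2 (array([624.5,  10.9]), array([622.3,   9. ]), 93, np.float32(26.1))
scene 3 (array([ 582.2, -129.3]), array([ 581.8, -130.4]), 93, np.float32(29.8))
scene 4 (array([445.8, -91.3]), array([443.2, -91.3]), 60, np.float32(166.9))
OpenCV(4.12.0) /io/opencv/modules/imgproc/src/linefit.cpp:50: error: (-215:Assertion failed) count > 0 in function 'fitLine2D_wods'

q [-0.19  0.7   0.23  1.7  -0.22  0.76  0.58] p [619.9   5.8 119.1] rot [179.93  -0.38  25.2 ] F [ 0.5 -0.9  1.6] T [ 0.01  0.01 -0.01] w 85.1 qd 0.008
```

View pics/va.png

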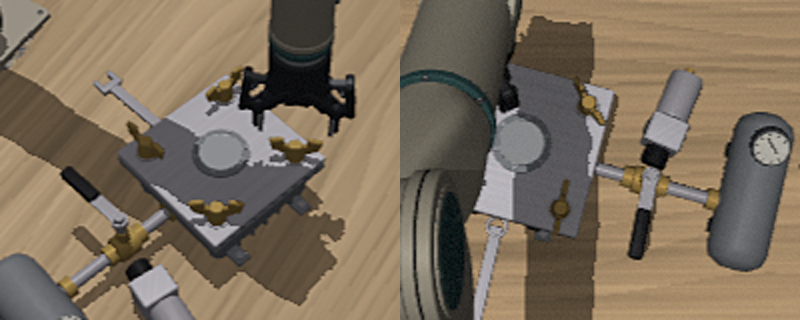

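Call:
arm_command(rot=[[-0.1, 0.3, 1.3], [0, 0, 0], [0, 0, 0], [0, 0, 0]], slide=[[-1.3, 4.5, -5], [0, 0, -9], [0, 0, -6], [0, 0, 0]], gripper=[85, 85, 85, 85])

```text
clock: 13.18
eef_pos: [619.2, 10.9, 98.1]
tool_rot: [3.14, -0.002, 0.463]
force: [0.7, -0.0, -0.1]
width: 85.2
```

```bash
python3 st.py
```

```text
q [-0.2   0.72  0.22  1.71 -0.22  0.73  0.59] p [619.2  10.9  98.1] rot [ 1.7993e+02 -1.1000e-01  2.6550e+01] F [ 0.7 -0.  -0.1] T [ 0.02 -0.01 -0.02] w 85.2 qd 0.004
```

Call:
arm_command(rot=[[0, 0, 0], [0, 0, 0], [0, 0, 0], [0, 0, 0], [0, 0, 0]], slide=[[-0.8, -0.3, -9], [0, 0, -9], [0, 0, -8], [0, 0, -4], [0, 0, 0]], gripper=[85, 85, 85, 80, 76])

```text
clock: 13.6
eef_pos: [617.4, 10.5, 63.5]
tool_rot: [3.141, 0.0, 0.463]
force: [0.1, -0.3, 0.8]
width: 75.9
```

```bash
python3 st.py
```

```text
q [-0.19  0.77  0.2   1.73 -0.23  0.66  0.61] p [617.4  10.5  63.5] rot [1.7997e+02 1.0000e-02 2.6520e+01] F [ 0.1 -0.3  0.8] T [-0.01 -0.02 -0.04] w 75.9 qd 0.008
```

Call:
arm_command(rot=[[0, 0, 0], [0, 0, 0], [0, 0, 0]], slide=[[0.6, 0, 2.5], [0, 0, 0], [0, 0, 0]], gripper=[72, 60, 60])

```text
clock: 13.85
eef_pos: [618.7, 11.1, 66.5]
tool_rot: [3.141, -0.001, 0.463]
force: [0.6, 0.1, -8.8]
width: 68.9
```

```bash
python3 st.py
```

```text
q [-0.19  0.77  0.2   1.73 -0.23  0.67  0.6 ] p [618.7  11.1  66.5] rot [ 1.7999e+02 -4.0000e-02  2.6550e+01] F [ 0.6  0.1 -8.8] T [-0.09 -0.12  0.01] w 68.9 qd 0.004
```

Gripped. Turning from 26.5° to −63.5°.

Call:
arm_command(rot=[[0, 0, -4], [0, 0, -6], [0, 0, -7], [0, 0, -7], [0, 0, -7]], slide=[[0, 0, 0], [0, 0, 0], [0, 0, 0], [0, 0, 0], [0, 0, 0]], gripper=[60, 60, 60, 60, 60])

```text
clock: 14.27
eef_pos: [619.0, 11.1, 66.4]
tool_rot: [-3.141, -0.002, -0.091]
force: [0.4, 0.6, -4.5]
width: 68.4
```

Call:
arm_command(rot=[[0, 0, -7], [0, 0, -7], [0, 0, -7], [0, 0, -7], [0, 0, -7]], slide=[[0, 0, 0], [0, 0, 0], [0, 0, 0], [0, 0, 0], [0, 0, 0]], gripper=[60, 60, 60, 60, 60])

```text
clock: 14.68
eef_pos: [619.4, 10.9, 66.5]
tool_rot: [3.141, -0.003, -0.716]
force: [0.9, -1.7, -4.3]
width: 68.8
```

```bash
python3 st.py
```

```text
q [-0.37  0.82  0.53  1.73 -0.58  0.74 -0.27] p [619.4  10.9  66.5] rot [179.96  -0.18 -41.02] F [ 0.9 -1.7 -4.3] T [-0.06 -0.02  0.26] w 68.8 qd 1.131
```

Call:
arm_command(rot=[[0, 0, -7], [0, 0, -7], [0, 0, -5.8], [0, 0, -1.8], [0, 0, 0]], slide=[[0, 0, 0], [0, 0, 0], [0, 0, 0], [0, 0, 0], [0, 0, 0]], gripper=[60, 60, 60, 60, 60])

```text
clock: 15.1
eef_pos: [619.5, 10.6, 66.4]
tool_rot: [3.139, -0.005, -1.108]
force: [0.6, -1.6, -2.6]
width: 68.1
```

```bash
python3 st.py
```

```text
q [-0.43  0.85  0.63  1.73 -0.68  0.78 -0.57] p [619.5  10.6  66.4] rot [179.88  -0.28 -63.48] F [ 0.6 -1.6 -2.6] T [ 0.14  0.01 -0.08] w 68.1 qd 0.005
```

Exactly 90°. Release and rise.

Call:
arm_command(rot=[[0, 0, 0], [0, 0, 0], [0, 0, 0], [0, 0, 0], [0, 0, 0]], slide=[[0, 0, 0], [0, 0, 0], [0, 0, 0], [0, 0, 20], [0, 0, 25]], gripper=[85, 85, 85, 85, 85])

```text
clock: 15.52
eef_pos: [616.4, 11.9, 108.9]
tool_rot: [3.133, 0.0, -1.104]
force: [0.1, 0.8, 1.1]
width: 84.8
```

```bash
python3 st.py
```

```text
q [-0.46  0.8   0.68  1.71 -0.63  0.87 -0.61] p [616.4  11.9 108.9] rot [ 1.7952e+02  2.0000e-02 -6.3230e+01] F [0.1 0.8 1.1] T [-0.04 -0.05  0.05] w 84.8 qd 0.563
```

Call:
arm_command(rot=[[0, 0, 7], [0, 0, 7], [0, 0, 7], [0, 0, 7], [0, 0, 7]], slide=[[-20, -12, 5], [-26, -15, 0], [-26, -15, 0], [-26, -15, 0], [-26, -15, 0]], gripper=[85, 85, 85, 85, 85])

```text
clock: 15.93
eef_pos: [499.8, -57.7, 120.8]
tool_rot: [-3.136, -0.014, -0.474]
force: [-0.0, -1.5, 0.0]
width: 84.9
```

```bash
python3 st.py
```

```text
q [-0.27  0.59  0.49  2.03 -0.48  0.61  0.07] p [499.8 -57.7 120.8] rot [-179.68   -0.78  -27.17] F [-0.  -1.5  0. ] T [-0.04  0.07  0.05] w 84.9 qd 1.624
```

Call:
arm_command(rot=[[0, 0, 7], [0, 0, 5], [0.1, 0.7, 0.5], [0, 0, 0], [0, 0, 0]], slide=[[-25, -14, 0], [-19, -10, 0], [-6, -3, 0], [0, 0, 0], [0, 0, 0]], gripper=[85, 85, 85, 85, 85])

```text
clock: 16.35
eef_pos: [443.4, -89.4, 124.2]
tool_rot: [-3.135, -0.003, -0.254]
force: [0.1, -0.3, 0.5]
width: 84.9
```

```bash
python3 st.py
```

```text
q [-0.15  0.52  0.41  2.15 -0.41  0.55  0.32] p [443.4 -89.4 124.2] rot [-1.7963e+02 -1.7000e-01 -1.4580e+01] F [ 0.1 -0.3  0.5] T [-0.03  0.01  0.  ] w 84.9 qd 0.018
```

Call:
arm_command(rot=[[-0.3, 0.3, 1.4], [0, 0, 0], [0, 0, 0], [0, 0, 0]], slide=[[-1.8, -0.3, -8], [0, 0, -9], [0, 0, -7], [0, 0, 0]], gripper=[85, 85, 85, 85])

```text
clock: 16.68
eef_pos: [446.8, -87.6, 97.8]
tool_rot: [3.141, -0.004, -0.225]
force: [-0.6, -0.2, -0.6]
width: 85.0
```

```bash
python3 look.py b; python3 st.py
```

```text
q [-0.12  0.57  0.37  2.16 -0.43  0.48  0.36] p [446.8 -87.6  97.8] rot [180.   -0.2 -12.9] F [-0.6 -0.2 -0.6] T [ 0.02 -0.02  0.06] w 85.0 t 16.6833
scene 1 (array([483.2,  47.8]), array([483.6,  47.3]), 73, np.float32(78.5))
scene 2 (array([620.8,   8.4]), array([620.1,   8.6]), 45, np.float32(116.8))
scene 3 (array([ 581.8, -129.2]), array([ 581.7, -130.5]), 85, np.float32(30.4))
scene 4 (array([445.4, -91.4]), array([443.1, -92.1]), 57, np.float32(167.6))
OpenCV(4.12.0) /io/opencv/modules/imgproc/src/linefit.cpp:50: error: (-215:Assertion failed) count > 0 in function 'fitLine2D_wods'

q [-0.12  0.57  0.37  2.16 -0.43  0.48  0.36] p [446.9 -87.9  98.6] rot [179.98  -0.25 -12.91] F [-0.4 -0.1 -0.8] T [-0.04 -0.01  0.08] w 85.1 qd 0.021
```

View pics/vb.png

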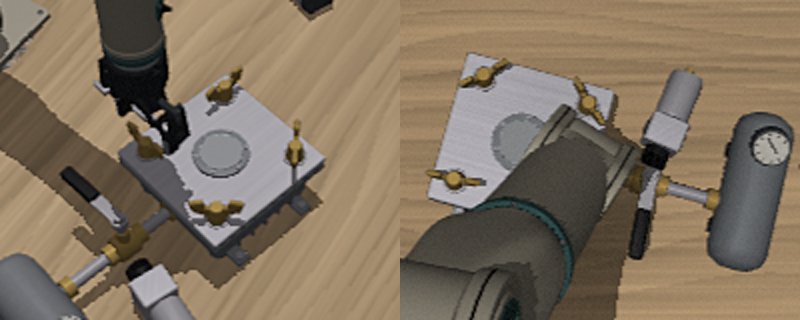

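Call:
arm_command(rot=[[0, 0.2, -0.2], [0, 0, 0], [0, 0, 0]], slide=[[-5.5, -1.6, 0], [0, 0, 0], [0, 0, -4]], gripper=[85, 85, 85])

```text
clock: 17.03
eef_pos: [441.6, -89.6, 94.7]
tool_rot: [3.14, -0.001, -0.229]
force: [-0.1, 1.6, -0.1]
width: 85.1
```

```bash
python3 st.py
```

```text
q [-0.12  0.57  0.36  2.17 -0.44  0.47  0.36] p [441.6 -89.6  94.7] rot [ 1.7991e+02 -8.0000e-02 -1.3110e+01] F [-0.1  1.6 -0.1] T [ 0.02 -0.   -0.04] w 85.1 qd 0.139
```

Call:
arm_command(rot=[[0, 0, 0], [0, 0, 0], [0, 0, 0], [0, 0, 0], [0, 0, 0]], slide=[[0, 0, -8], [0, 0, -8], [0, 0, -7], [0, 0, -2], [0, 0, 0]], gripper=[85, 85, 85, 80, 76])

```text
clock: 17.45
eef_pos: [441.2, -89.6, 66.5]
tool_rot: [3.14, -0.001, -0.229]
force: [-0.8, 0.3, 0.4]
width: 75.8
```

```bash
python3 st.py
```

```text
q [-0.07  0.62  0.31  2.19 -0.48  0.39  0.4 ] p [441.2 -89.6  66.5] rot [ 1.7992e+02 -6.0000e-02 -1.3140e+01] F [-0.8  0.3  0.4] T [0.02 0.04 0.04] w 75.8 qd 0.015
```

Call:
arm_command(rot=[[0, 0, 0], [0, 0, 0], [0, 0, 0]], slide=[[0, 0, 0], [0, 0, 0], [0, 0, 0]], gripper=[72, 60, 60])

```text
clock: 17.7
eef_pos: [441.5, -89.8, 66.8]
tool_rot: [3.141, -0.001, -0.23]
force: [0.8, 0.2, -7.5]
width: 69.0
```

```bash
python3 st.py
```

```text
q [-0.07  0.62  0.31  2.19 -0.48  0.39  0.4 ] p [441.5 -89.8  66.8] rot [ 1.7995e+02 -7.0000e-02 -1.3160e+01] F [ 0.8  0.2 -7.5] T [-0.   -0.01 -0.02] w 69.0 qd 0.003
```

Call:
arm_command(rot=[[0, 0, -4], [0, 0, -6], [0, 0, -7], [0, 0, -7], [0, 0, -7]], slide=[[0, 0, 0], [0, 0, 0], [0, 0, 0], [0, 0, 0], [0, 0, 0]], gripper=[60, 60, 60, 60, 60])

```text
clock: 18.12
eef_pos: [441.4, -89.7, 66.8]
tool_rot: [3.141, -0.001, -0.784]
force: [0.2, -0.1, -3.2]
width: 69.0
```

Call:
arm_command(rot=[[0, 0, -7], [0, 0, -7], [0, 0, -7], [0, 0, -7], [0, 0, -7]], slide=[[0, 0, 0], [0, 0, 0], [0, 0, 0], [0, 0, 0], [0, 0, 0]], gripper=[60, 60, 60, 60, 60])

```text
clock: 18.53
eef_pos: [441.3, -89.7, 66.8]
tool_rot: [3.14, -0.002, -1.408]
force: [0.3, -0.8, -2.9]
width: 68.6
```

```bash
python3 st.py
```

```text
q [-0.28  0.69  0.63  2.19 -0.86  0.52 -0.39] p [441.3 -89.7  66.8] rot [ 1.7992e+02 -1.4000e-01 -8.0700e+01] F [ 0.3 -0.8 -2.9] T [-0.07  0.1   0.24] w 68.6 qd 1.062
```

Call:
arm_command(rot=[[0, 0, -7], [0, 0, -7], [0, 0, -5.8], [0, 0, -1.8], [0, 0, 0]], slide=[[0, 0, 0], [0, 0, 0], [0, 0, 0], [0, 0, 0], [0, 0, 0]], gripper=[60, 60, 60, 60, 60])

```text
clock: 18.95
eef_pos: [441.2, -89.6, 66.8]
tool_rot: [3.14, -0.005, -1.8]
force: [-0.8, -0.8, -1.1]
width: 68.7
```

```bash
python3 st.py
```

```text
q [-0.35  0.73  0.74  2.19 -0.95  0.58 -0.68] p [441.2 -89.6  66.8] rot [ 179.9    -0.27 -103.11] F [-0.8 -0.8 -1.1] T [ 0.11 -0.03 -0.12] w 68.7 qd 0.006
```

Call:
arm_command(rot=[[0, 0, 0], [0, 0, 0], [0, 0, 0], [0, 0, 0], [0, 0, 0]], slide=[[0, 0, 0], [0, 0, 0], [0, 0, 0], [0, 0, 20], [0, 0, 25]], gripper=[85, 85, 85, 85, 85])

```text
clock: 19.37
eef_pos: [438.9, -88.3, 110.2]
tool_rot: [3.133, -0.004, -1.796]
force: [0.9, -1.1, 0.0]
width: 85.0
```

Call:
arm_command(rot=[[0, 0, 7], [0, 0, 7], [0, 0, 7], [0, 0, 7], [0, 0, 7]], slide=[[0, 0, 10], [-4, -10, 0], [-4, -10, 0], [-4, -8, 0], [-4, -8, 0]], gripper=[60, 30, 0, 0, 0])

```text
clock: 19.78
eef_pos: [426.4, -124.4, 125.0]
tool_rot: [3.141, -0.006, -1.169]
force: [-0.4, -0.7, -0.5]
width: 25.0
```

```bash
python3 st.py
```

```text
q [-0.26  0.57  0.69  2.17 -0.64  0.61 -0.26] p [ 426.4 -124.4  125. ] rot [179.99  -0.35 -66.96] F [-0.4 -0.7 -0.5] T [0.04 0.02 0.03] w 25.0 qd 1.313
```

Call:
arm_command(rot=[[0, 0, 7], [0, 0, 7], [0, 0, 7], [0, 0, 7], [0, 0, 7]], slide=[[1, -8, 0], [1, -8, 0], [0, -4, 0], [0, -2, 0], [0, 0, 0]], gripper=[0, 0, 0, 0, 0])

```text
clock: 20.2
eef_pos: [428.1, -149.9, 127.0]
tool_rot: [-3.14, -0.009, -0.545]
force: [-0.9, -0.3, -0.7]
width: -0.0
```

Call:
arm_command(rot=[[0, 0, 7], [0, 0, 6], [0, 0, 1], [0, 0, 0]], slide=[[0, 0, 0], [0, 0, 0], [0, 0, 0], [0, 0, 0]], gripper=[0, 0, 0, 0])

```text
clock: 20.53
eef_pos: [428.4, -151.1, 128.3]
tool_rot: [-3.138, -0.013, -0.29]
force: [-0.2, 0.1, 0.9]
width: -0.0
```

```bash
python3 look.py c; python3 st.py
```

```text
q [-0.02  0.51  0.42  2.15 -0.41  0.55  0.42] p [ 428.4 -151.1  128.3] rot [-179.8   -0.7  -16.6] F [-0.2  0.1  0.9] T [ 0.06 -0.   -0.02] w -0.0 t 20.5333
scene 1 (array([483.2,  47.9]), array([483.6,  47.5]), 74, np.float32(78.0))
scene 2 (array([622. ,   6.4]), array([620.5,   8.4]), 45, np.float32(117.0))
scene 3 (array([ 582. , -129.4]), array([ 581.8, -130.5]), 86, np.float32(31.1))
scene 4 (array([444.5, -92.5]), array([445. , -91.6]), 73, np.float32(78.2))
top 1 (array([477.,  49.]), array([476.6,  49. ]), 52, np.float32(78.1))
top 2 (array([615.2,  10. ]), array([614.2,  10. ]), 57, np.float32(116.1))
top 3 (array([ 576.5, -127.9]), array([ 576.2, -127.3]), 48, np.float32(31.3))
top 4 (array([444. , -65.3]), array([439.9, -82.1]), 21, np.float32(69.7))
q [-0.02  0.51  0.43  2.15 -0.41  0.55  0.42] p [ 428.3 -151.   128.2] rot [-179.8    -0.71  -16.66] F [ 0.2 -0.1  0.8] T [0.01 0.   0.03] w -0.2 qd 0.012
```

View pics/vc.png

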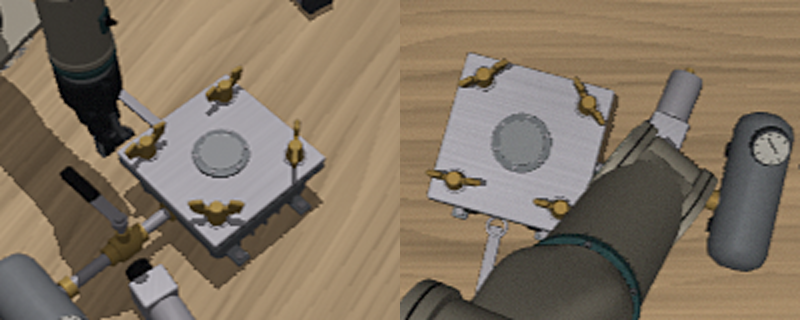

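```bash
python3 tip.py c 428.3 -151 128 -16.6 | head -12; python3 - <<'E'
from h import *
z=np.load('scenec.npz'); P=pts('scene',z['d']); im=z['im']
pv=np.array([483,-207.9])
# black sleeve points
s=(im.max(-1)<70)&(P[...,2]>100)&(P[...,2]<125)&(np.hypot(P[...,0]-pv[0],P[...,1]-pv[1])<125)&(P[...,1]<-165)
q=P[s]; print(len(q),np.percentile(q,[2,50,98],axis=0).round(1)); r=(q[:,:2]-pv); a=(r@EX,r@EY); print(np.percentile(a[0],[2,50,98]).round(1),np.percentile(a[1],[2,50,98]).round(1))
s=(P[...,2]>70)&(P[...,2]<110)&(abs(P[...,0]-(pv-68*EX+36*EY)[0])<60)&(abs(P[...,1]+151)<40); print(s.sum(), P[s][:5].round(0))
E
```

```text
-25 32 jx [-40.  -3.   1.  79.  81.] jy [-53.  -1.  89.]
-17 157 jx [-41. -31.  -3.  19.  76.] jy [-54. -43.  92.]
-9 20 jx [-34. -23.  -2.  19.  77.] jy [-51. -39.  92.]
23 1 jx [6. 6. 6. 6. 6.] jy [-6. -6. -6.]
31 7 jx [-7. -3.  5.  7.  9.] jy [-10.  -8.  -5.]
39 17 jx [-0.  3. 12. 14. 15.] jy [-10.  -5.   5.]
47 10 jx [-3. -2.  6. 12. 14.] jy [-10.  -7.  -5.]
55 5 jx [-6. -5. -0.  5.  7.] jy [-9. -9. -5.]
63 7 jx [-9. -7.  3. 13. 14.] jy [-11. -11.  -8.]
71 27 jx [-34. -17.  10.  24.  29.] jy [-12. -10.   8.]
79 23 jx [-34.  14.  15.  33.  35.] jy [-11.  -7.   9.]
87 25 jx [-34.  -7.  15.  37.  46.] jy [-16. -10.   8.]
181 [[ 377.9 -215.9  108.5]
 [ 414.6 -193.2  115.7]
 [ 492.5 -178.4  119.7]]
[-107.3  -70.1   10.5] [-12.6  -4.    6.1]
144 [[ 414. -113.   89.]
 [ 440. -113.  109.]
 [ 413. -113.   84.]
 [ 416. -112.   85.]
 [ 440. -117.  110.]]
```

Call:
arm_command(rot=[[-0.3, 0.7, 1], [0, 0, 0], [0, 0, 0], [0, 0, 0], [0, 0, 0]], slide=[[-1, 0, -12], [0, 0, -18], [0, 0, -15], [0, 0, -8], [0, 0, 0]], gripper=[0, 0, 0, 0, 0])

```text
clock: 21.05
eef_pos: [428.0, -150.5, 71.2]
tool_rot: [3.134, -0.002, -0.274]
force: [0.5, 0.2, 0.7]
width: -0.1
```

```bash
python3 st.py
```

```text
q [ 0.04  0.62  0.33  2.18 -0.47  0.41  0.48] p [ 428.  -150.5   71.2] rot [ 1.7956e+02 -9.0000e-02 -1.5680e+01] F [0.5 0.2 0.7] T [-0.01  0.    0.01] w -0.1 qd 0.014
```

Call:
arm_command(rot=[[0.4, 0, 0], [0, 0, 0], [0, 0, 0]], slide=[[0, 0, -8], [-2, -8, 0], [0, 0, 0]], gripper=[0, 0, 0])

```text
clock: 21.3
eef_pos: [425.6, -158.8, 61.8]
tool_rot: [3.14, 0.002, -0.273]
force: [-0.1, -0.4, 0.1]
width: 0.0
```

```bash
python3 look.py d >/dev/null; python3 st.py; python3 - <<'E'
from h import *
pv=np.array([483,-207.9])
prev=None
for th in range(0,99,7):
    t=np.radians(th);Rm=np.array([[np.cos(t),-np.sin(t)],[np.sin(t),np.cos(t)]])
    p=pv+Rm@(-68*EX+20*EY); print(th,p.round(1),None if prev is None else (p-prev).round(1)); prev=p
E
```

```text
q [ 0.08  0.63  0.31  2.18 -0.48  0.39  0.51] p [ 425.9 -157.3   62. ] rot [-1.800e+02  1.400e-01 -1.558e+01] F [0.1 0.1 0.1] T [-0.02  0.05  0.02] w 0.1 qd 0.011
0 [ 422.8 -170.5] None
7 [ 418.7 -178.1] [-4.1 -7.6]
14 [ 415.5 -186.1] [-3.2 -8.1]
21 [ 413.4 -194.5] [-2.2 -8.4]
28 [ 412.3 -203.1] [-1.1 -8.6]
35 [ 412.2 -211.7] [-0.1 -8.7]
42 [ 413.2 -220.3] [ 1.  -8.6]
49 [ 415.3 -228.8] [ 2.  -8.4]
56 [ 418.3 -236.9] [ 3.  -8.1]
63 [ 422.3 -244.5] [ 4.  -7.7]
70 [ 427.2 -251.6] [ 4.9 -7.1]
77 [ 433.  -258.1] [ 5.7 -6.5]
84 [ 439.5 -263.8] [ 6.5 -5.7]
91 [ 446.6 -268.7] [ 7.1 -4.9]
98 [ 454.3 -272.7] [ 7.7 -4. ]
```

View pics/vd.png

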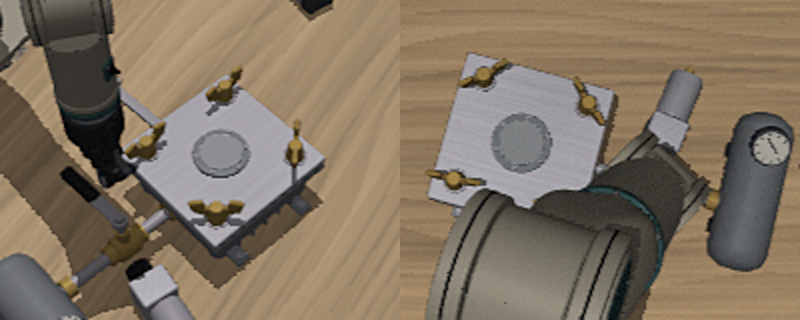

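Call:
arm_command(rot=[[0, 0, 0], [0, 0, 3], [0, 0, 7], [0, 0, 7], [0, 0, 7]], slide=[[-2, -7, 0], [-2, -6, 0], [-4, -8, 0], [-3, -8, 0], [-2, -8, 0]], gripper=[0, 0, 0, 0, 0])

```text
clock: 21.82
eef_pos: [413.1, -192.9, 63.4]
tool_rot: [-3.138, 0.001, 0.162]
force: [0.8, 2.5, -2.3]
width: -0.1
```

```bash
python3 st.py
```

```text
q [ 0.25  0.62  0.19  2.17 -0.3   0.38  0.85] p [ 413.1 -192.9   63.4] rot [-1.7982e+02  8.0000e-02  9.3100e+00] F [ 0.8  2.5 -2.3] T [ 0.61 -0.11  0.02] w -0.1 qd 1.065
```

Call:
arm_command(rot=[[0, 0, 6], [0, 0, 6], [0, 0, 7], [0, 0, 7], [0, 0, 7]], slide=[[-1, -8.5, 0], [0, -8.5, 0], [1, -8.5, 0], [2, -8.5, 0], [3, -8, 0]], gripper=[0, 0, 0, 0, 0])

```text
clock: 22.23
eef_pos: [414.3, -233.1, 64.6]
tool_rot: [-3.13, 0.002, 0.76]
force: [-1.3, 2.4, -0.9]
width: 0.5
```

```bash
python3 st.py
```

```text
q [ 0.43  0.63  0.04  2.11 -0.05  0.42  1.27] p [ 414.3 -233.1   64.6] rot [-1.7936e+02  1.4000e-01  4.3540e+01] F [-1.3  2.4 -0.9] T [0.62 0.09 0.04] w 0.5 qd 1.026
```

Call:
arm_command(rot=[[-0.4, -0.4, 5], [0, 0, 6], [0, 0, 6], [0, 0, 6]], slide=[[5, -7.5, 0], [6, -7, 0], [6.5, -6.5, 0], [6, -5, 0]], gripper=[0, 0, 0, 0])

```text
clock: 22.57
eef_pos: [430.6, -259.5, 64.8]
tool_rot: [-3.128, 0.005, 1.18]
force: [-2.1, 2.3, -1.2]
width: 0.2
```

```bash
python3 st.py
```

```text
q [ 0.53  0.65 -0.07  2.03  0.11  0.48  1.56] p [ 430.6 -259.5   64.8] rot [-179.24    0.29   67.63] F [-2.1  2.3 -1.2] T [ 0.47  0.29 -0.03] w 0.2 qd 0.886
```

Call:
arm_command(rot=[[0, 0, 4], [0, 0, 4], [0, 0, 0], [0, 0, 0]], slide=[[6, -4.5, 0], [6, -4, 0], [3, -1, 0], [0, 0, 0]], gripper=[0, 0, 0, 0])

```text
clock: 22.9
eef_pos: [441.6, -270.0, 65.1]
tool_rot: [-3.121, 0.005, 1.327]
force: [-0.2, -1.1, -0.4]
width: -0.2
```

```bash
python3 look.py e >/dev/null; python3 st.py
```

```text
q [ 0.56  0.66 -0.11  1.99  0.16  0.52  1.66] p [ 441.7 -270.3   65.2] rot [-178.88    0.3    76.01] F [-1.2  0.5 -0.2] T [-0.05  0.1  -0.06] w 0.3 qd 0.007
```

View pics/ve.png

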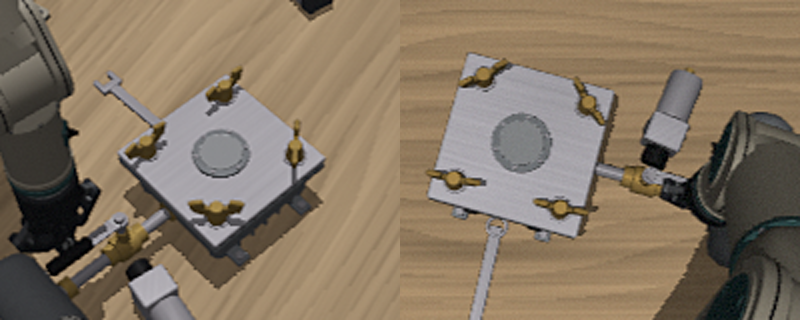

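Call:
arm_command(rot=[[-0.3, -1, 0], [0, 0, 0], [0, 0, 0]], slide=[[5, -1, 0], [4, -1, 0], [3, -1, 0]], gripper=[0, 0, 0])

```text
clock: 23.25
eef_pos: [443.0, -271.1, 64.6]
tool_rot: [-3.122, 0.006, 1.321]
force: [-4.4, 2.9, 4.0]
width: -0.2
```

```bash
python3 st.py
```

```text
q [ 0.56  0.67 -0.11  1.98  0.16  0.52  1.66] p [ 443.  -271.1   64.6] rot [-178.89    0.36   75.69] F [-4.4  2.9  4. ] T [ 0.44  0.91 -0.01] w -0.2 qd 0.086
```

Call:
arm_command(rot=[[0, 0, 0], [0, 0, 0], [0, 0, 0]], slide=[[6, -1.5, 0], [6, -1.5, 0], [6, -1.5, 0]], gripper=[0, 0, 0])

```text
clock: 23.5
eef_pos: [441.4, -270.7, 63.9]
tool_rot: [-3.086, 0.006, 1.314]
force: [-11.5, 2.7, 9.0]
width: -0.1
```

```bash
python3 st.py
```

```text
q [ 0.55  0.68 -0.1   1.95  0.15  0.57  1.65] p [ 441.4 -270.7   63.9] rot [-176.84    0.33   75.31] F [-11.5   2.7   9. ] T [ 0.71  2.14 -0.04] w -0.1 qd 0.215
```

Call:
arm_command(rot=[[0, 0, 0], [0.8, -2.8, 0], [0, 0, 0], [0, 0, 0], [0, 0, 0]], slide=[[-12, 3, 0], [-12, 3, 0], [-8, 0, 10], [0, 0, 20], [0, 0, 25]], gripper=[0, 0, 0, 0, 0])

```text
clock: 23.92
eef_pos: [404.5, -262.6, 118.3]
tool_rot: [-3.124, -0.021, 1.311]
force: [0.3, -1.2, 0.0]
width: 0.0
```

Call:
arm_command(rot=[[0, 0, 0], [0, 0, 0], [0, 0, 0], [0, 0, 0], [0, 0, 0]], slide=[[0, 10, 30], [0, 20, 30], [0, 30, 20], [0, 35, 5], [0, 35, 0]], gripper=[0, 0, 0, 0, 0])

```text
clock: 24.33
eef_pos: [409.5, -139.4, 216.7]
tool_rot: [3.139, -0.013, 1.289]
force: [1.1, 0.2, -0.1]
width: 0.2
```

Call:
arm_command(rot=[[0, 0, 0], [0, 0, 0], [0, 0, 0], [0, 0, 0], [0, 0, 0]], slide=[[0, 38, 0], [0, 38, 0], [0, 38, 0], [0, 38, 0], [0, 38, 0]], gripper=[0, 0, 0, 0, 0])

```text
clock: 24.75
eef_pos: [413.3, 57.6, 225.2]
tool_rot: [3.12, -0.013, 1.28]
force: [0.9, 0.1, -0.1]
width: -0.0
```

```bash
python3 look.py f; python3 st.py
```

```text
q [ 0.01  0.27 -0.27  2.12  0.11  0.74  0.95] p [413.3  57.6 225.2] rot [178.8  -0.8  73.3] F [ 0.9  0.1 -0.1] T [ 0.01  0.02 -0.04] w -0.0 t 24.75
scene 1 (array([482.9,  46.7]), array([483.3,  46.9]), 77, np.float32(77.8))
scene 2 (array([622.4,   5.9]), array([620.2,   8.5]), 44, np.float32(116.9))
scene 3 (array([ 581.7, -129.7]), array([ 581.6, -130.7]), 85, np.float32(30.6))
scene 4 (array([444.6, -91.4]), array([445. , -91.7]), 84, np.float32(77.4))
top 1 (array([471.7,  24.7]), array([474.7,  37. ]), 27, np.float32(80.2))
top 2 (array([615.1,  10. ]), array([614.1,  10.1]), 55, np.float32(116.5))
top 3 (array([ 575.4, -128.4]), array([ 576. , -127.3]), 45, np.float32(30.9))
top 4 (array([437.7, -91.9]), array([437.9, -89.8]), 49, np.float32(77.1))
q [ 0.01  0.27 -0.28  2.11  0.1   0.74  0.96] p [413.8  63.1 225.5] rot [178.76  -0.99  74.04] F [ 0.2 -0.3  0.4] T [-0.06  0.02  0.02] w 0.1 qd 0.089
```

View pics/vf.png

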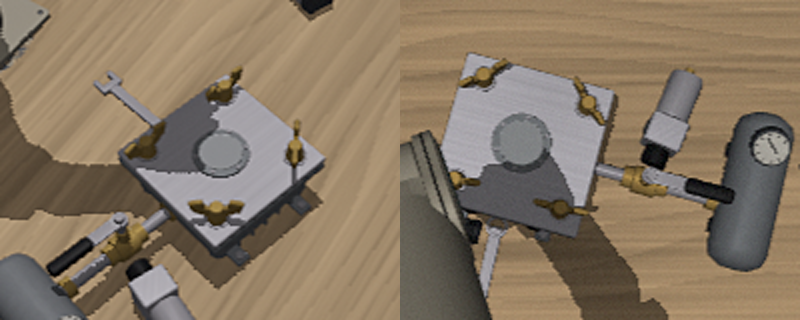

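```bash
python3 - <<'E'
from h import *
pv=np.array([482.8,-208])
for n,pv in (('top',np.array([481,-207.5])),('scene',np.array([484,-209]))):
    z=np.load(n+'f.npz'); P=pts(n,z['d']); im=z['im']
    r=P[...,:2]-pv; R_=np.hypot(r[...,0],r[...,1])
    s=(P[...,2]>103)&(P[...,2]<122)&(R_<118)&(R_>20)&(r@EY<0)&(abs(r@EX)<40)
    q=P[s][:,:2]; l=cv2.fitLine(q.astype(np.float32),cv2.DIST_HUBER,0,.01,.01).ravel()
    print(n,s.sum(),'line ang',np.degrees(np.arctan2(l[1],l[0]))%180,'pipe 74.5; offset EX of far pts',np.median((q-pv)[R_[s]>80]@EX).round(1),'near',np.median((q-pv)[R_[s]<45]@EX).round(1),'extent',R_[s].max().round(0))
    blk=s&(im.max(-1)<70); q=P[blk][:,:2]; l=cv2.fitLine(q.astype(np.float32),cv2.DIST_HUBER,0,.01,.01).ravel(); print('  sleeve',blk.sum(),np.degrees(np.arctan2(l[1],l[0]))%180, q.mean(0).round(1),(q.mean(0)-pv)@EX)
im=np.load('topf.npz')['im']; cv2.imwrite('pics/lev.png',cv2.resize(im[195:275,300:420,::-1],None,fx=6,fy=6,interpolation=cv2.INTER_CUBIC))
E
```

```text
top 265 line ang 73.34309 pipe 74.5; offset EX of far pts -1.5 near -0.1 extent 110.0
  sleeve 186 73.390976 [ 459.3 -282.8] -0.7736092597123609
scene 271 line ang 76.81355 pipe 74.5; offset EX of far pts 2.8 near -0.1 extent 108.0
  sleeve 190 74.774025 [ 464.9 -284.3] 1.7388371828989237
```

View pics/lev.png

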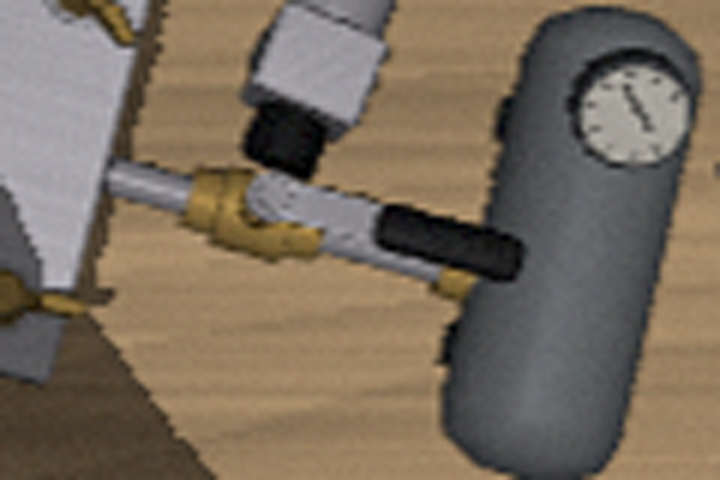

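Call:
arm_command(rot=[[0, 0, 0], [0, 0, 0], [0, 0, 0]], slide=[[0, 0, 15], [0, 0, 0], [0, 0, 0]], gripper=[0, 0, 0])

```text
clock: 25.1
eef_pos: [414.5, 65.7, 243.1]
tool_rot: [3.116, -0.018, 1.298]
force: [0.2, -0.2, -0.4]
width: -0.2
```

```bash
python3 - <<'E'
from h import *
from cell import ctrl
for n,o in (('scene','e'),('scene','f'),('top','f'),('top','e')):
    a=np.load(n+'0.npz');b=np.load(n+o+'.npz')
    hd=abs(a['d']-b['d']); 
    Pa=pts(n,a['d'])
    for nm,(x0,x1,y0,y1) in dict(wrench=(230,440,-30,70),reg=(500,650,-290,-200),cyl=(200,460,240,400),stepper=(560,700,300,440),manifold=(380,520,-520,-400)).items():
        m=(Pa[...,0]>x0)&(Pa[...,0]<x1)&(Pa[...,1]>y0)&(Pa[...,1]<y1)
        ok=m&(b['d']>a['d']-60)
        print(n,o,nm,'px',m.sum(),'unoccluded',ok.sum(),'changed>6mm',(ok&(hd>6)).sum())
E
python3 st.py
```

```text
scene e wrench px 1235 unoccluded 1221 changed>6mm 185
scene e reg px 1838 unoccluded 1827 changed>6mm 109
scene e cyl px 2842 unoccluded 2830 changed>6mm 623
scene e stepper px 1574 unoccluded 1563 changed>6mm 328
scene e manifold px 2460 unoccluded 2450 changed>6mm 98
scene f wrench px 1235 unoccluded 1228 changed>6mm 176
scene f reg px 1838 unoccluded 1830 changed>6mm 120
scene f cyl px 2842 unoccluded 2428 changed>6mm 492
scene f stepper px 1574 unoccluded 1570 changed>6mm 298
scene f manifold px 2460 unoccluded 2440 changed>6mm 83
top f wrench px 3771 unoccluded 2111 changed>6mm 1119
top f reg px 1623 unoccluded 1618 changed>6mm 228
top f cyl px 5802 unoccluded 5776 changed>6mm 741
top f stepper px 2578 unoccluded 2569 changed>6mm 403
top f manifold px 2232 unoccluded 2221 changed>6mm 291
top e wrench px 3771 unoccluded 3762 changed>6mm 1342
top e reg px 1623 unoccluded 1610 changed>6mm 215
top e cyl px 5802 unoccluded 5774 changed>6mm 710
top e stepper px 2578 unoccluded 2566 changed>6mm 366
top e manifold px 2232 unoccluded 977 changed>6mm 117
q [ 0.01  0.24 -0.29  2.09  0.09  0.79  0.97] p [414.5  65.7 243.1] rot [178.53  -1.01  74.37] F [ 0.2 -0.2 -0.4] T [0.   0.03 0.01] w -0.2 qd 0.035
```

```bash
python3 - <<'E'
from h import *
a=cv2.cvtColor(np.load('scene0.npz')['im'],cv2.COLOR_RGB2GRAY); b=cv2.cvtColor(np.load('scenef.npz')['im'],cv2.COLOR_RGB2GRAY)
a2=cv2.cvtColor(np.load('top0.npz')['im'],cv2.COLOR_RGB2GRAY); b2=cv2.cvtColor(np.load('topf.npz')['im'],cv2.COLOR_RGB2GRAY)
b2e=cv2.cvtColor(np.load('tope.npz')['im'],cv2.COLOR_RGB2GRAY)
def m(A,B,x0,y0,x1,y1,n):
    t=A[y0:y1,x0:x1]; r=cv2.matchTemplate(B[y0-8:y1+8,x0-8:x1+8],t,cv2.TM_CCOEFF_NORMED); _,v,_,l=cv2.minMaxLoc(r); print(n,l[0]-8,l[1]-8,round(v,3))
m(a,b,195,163,232,193,'wrench s');m(a,b,213,258,255,308,'reg s');m(a,b,357,118,397,157,'stepper s');m(a,b,108,315,170,358,'manifold s')
m(a2,b2,345,172,372,212,'reg t');m(a2,b2,103,138,135,180,'stepper t');m(a2,b2,100,226,152,315,'cyl t');m(a2,b2,420,212,465,264,'manifold t');m(a2,b2e,246,258,270,316,'wrench t')
E
```

```text
wrench s 0 0 0.864
reg s 0 0 0.998
stepper s 0 0 1.0
manifold s 0 0 1.0
reg t 0 0 0.992
stepper t 0 0 0.997
cyl t 0 0 0.839
manifold t 0 0 0.997
wrench t 0 0 0.988
```

Nothing on the bench has moved, all four screws are turned and the valve is open, so I'm handing in.

```bash
python3 -c "
from cell import ctrl,telemetry
print(ctrl.finish_job()); print(telemetry.read_state()['clock'])"
```

```text
the job is handed in; nothing more can be done
None
the job is handed in; nothing more can be done
```

The job is done and handed in at about 25 s: all four wing screws have had a quarter turn clockwise, and the valve lever is at its open stop.

- **Screws:** I gripped each one across its wings and turned it 90° in the order 1, 3, 2, 4. The measured tool turn was 90.0–90.1° each time. The wing angles in the camera images changed by about 89–92°, and I put that spread down to image measurement error.
- **Valve:** I pushed the lever round only after all four screws were tight. It stopped moving under about 11 N of push. The two cameras put it at 73–77°, against 74.5° for the pipe.
- **Bystanders:** Image matching showed no shift for the wrench, regulator, air cylinder, stepper and manifold. The wrench (scene view) and the cylinder matched less closely (0.84–0.86), and I took this to be the arm and its shadow in the picture. A depth comparison was too noisy to be of use.
- **Disagreement:** The fingertips appeared about 25 mm higher in the images than the reported tool height implied. The reported height went below the cover top with no contact force, so I set working heights from the images and contact forces.

At hand-in the gripper was clear at about 243 mm reported height, touching nothing.

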